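# Make up the pool and kitchen sampling kits

## Robot

A 6-joint arm with a two-finger parallel gripper is mounted at the origin on the work surface. World frame = base frame: x ahead of the robot, y to its left, z up, the work surface at z = 0. Lengths are in m, angles in rad, forces in N, time in s.
With the tool pointing down it reaches from about 0.225 to 0.875 m from the base axis. Payload 3.4 kg.
Tool frame: the origin (TCP) lies at the very end of the fingers, on their centre line; the grasp point (between the pads) lies 19 mm behind it; z points along the fingers, y is the direction in which the jaws open and shut (so a half turn about z gives the same grasp; the last joint's range is limited). The gripper opens to 85 mm and grips with 20 to 120 N. Pads are 22 mm wide; open, the fingers measure 114 mm over their backs; the gripper's body (76 mm by 85 mm) begins 54 mm behind the grasp point. The pads swing forward as they close: fully open they stand 13 mm farther back than shut.
Start: joints at [-1.304, 0.276, 1.505, -0, 1.361, -0.121], TCP at [0.217, -0.532, 0.231] pointing down, gripper open.
Joint ranges: [-2.89, 2.89], [-0.75, 2.08], [0.22, 2.7], [-1.18, 4.32], [0.11, 2.71], [-2.7, 2.7]. Speed limits (rad/s): [2.57, 2.57, 3.14, 3.14, 3.14, 3.14].

## Interface

Orientations are given as a unit quaternion [w, x, y, z].
In Python, from rig import get_state, get_image, camera_model, sign_off gives the robot as it stands. The module is installed in compiled form; this text tells all that it offers.
- The arm moves only by the tool drive_tool, never from a script. Its argument "motion" is text: rows parted by semicolons, each of 7 numbers parted by spaces: the turn, a rotation vector about the tool's x, y, z in degrees, then the shift along the tool's x, y, z in m, then the opening in per cent of the stroke, from 0 (shut) to 100 (fully open). In form: wx wy wz tx ty tz hand; .... A call has 1 to 12 rows; each row shifts and turns the pose as measured when the row begins, along the tool's axes as they then stand; what a row does not reach is not made up. A row lasts 1/8 s, in which the tool goes at most 62.5 mm and 10.7 degrees, less where a joint would pass 70% of its speed; a pose out of reach is approached as far as the arm can. A call is refused whole if a number of a shift passes 0.0625 or a number of a turn 10.7, either way. A call with a gripper value outside its range is refused whole. The fingers move at their own pace and stop on an object; "newtons" is the grip in N (left out, the last holds). Time passes only in rows, so rows that do not move let the fingers close. It gives the time, the measured TCP pose, the force and the opening at its end, in the units of the state.
- get_state(): the state, without advancing time (a new reading comes with each control period).
- get_image(name): name is "scene" or "top" or "wrist"; returns (picture, depth): 480x640x3 uint8, red, green, blue; 480x640 float32, m along the optical axis (not along the pixel's ray), 0 where there is no reading.
- camera_model(name): a dict with "camera_matrix" (3x3 intrinsics, pixels), "cam_to_world" (4x4, takes a point from camera to world coordinates); the wrist camera has in their place "T_tool_cam" (4x4, takes a point from camera to tool coordinates, whose origin is the TCP and whose axes are the flange's). Camera axes: x right, y up, looking along -z (the intrinsics and any distortion apply to the point x, -y, -z); pixel columns grow to the right and rows downward; lengths in m; the calibration is good to about 2 mm. A picture is of the moment at which its call begins: read the wrist's pose just before it. camera_model takes no time and is no camera call.
- sign_off(): hands the job in, once; it reports no verdict.
The state is a dict: "clock": time; "qpos": joint angles; "qd": joint speeds; "effort": joint torques, N m; "position": TCP position; "ee_rot": TCP orientation; "contact_force": force on the tool from outside, world axes, zero at the start; "moment": the same for the moment, N m; "width": finger opening in m.
Only numpy, scipy, OpenCV 4.12 (cv2) and the standard library are available. Lean on these libraries where they do the work, as an engineer would, in place of code of your own. Each camera call takes 0.05 s, during which the arm holds its last target.

## Task

Make up the two sampling kits for this morning's rounds: the blue tray is the swimming-pool kit and gets the yellow agar plate, the blue-capped pot and the amber dropper bottle; the green tray is the kitchen kit and gets the pink agar plate and the red-capped pot, its small recess staying empty. Each goes right into the recess made for it - plate in the large, pot in the middle-sized, dropper bottle in the small one - down on the recess floor, upright and lid or cap uppermost, set down gently and not dropped. The brown plate, the green-capped pot and the white dropper bottle among them are spares: leave them standing where they are.

Things in the scene. Friction and masses are not known exactly. Their poses are not given: they have to be found in the camera images.
- tray_blue: Blue kit tray, 156 (x) by 128 (y) by 10 mm high, immovable; 10 mm tabs on its y sides. Round recesses 7 mm deep (floor 3 mm above the bench): large, 84 mm wide, centred at x -30, y 0 mm; middle-sized, 60 mm, at x 42, y -29; small, 46 mm, at x 42, y 36. Origin: centre of underside, z up; x runs from the large recess to the smaller two, within 25 degrees of world x.
- tray_green: Green kit tray, 156 (x) by 128 (y) by 10 mm high, immovable; 10 mm tabs on its y sides. Round recesses 7 mm deep (floor 3 mm above the bench): large, 84 mm wide, centred at x -30, y 0 mm; middle-sized, 60 mm, at x 42, y -29; small, 46 mm, at x 42, y 36. Origin: centre of underside, z up; x runs from the large recess to the smaller two, within 25 degrees of world x.
- plate_yellow: Closed Petri dish, clear lid on, yellow agar showing through it; a plain disc 60 mm in diameter and 15 mm high, about 35 g. Origin: centre of its underside, z up when lying lid uppermost; it looks the same at any yaw.
- plate_pink: Closed Petri dish, clear lid on, pink-red agar showing through it; a plain disc 60 mm in diameter and 15 mm high, about 35 g. Origin: centre of its underside, z up when lying lid uppermost; it looks the same at any yaw.
- plate_brown: Closed Petri dish, clear lid on, dark brown agar showing through it; a plain disc 60 mm in diameter and 15 mm high, about 35 g. Origin: centre of its underside, z up when lying lid uppermost; it looks the same at any yaw. A spare.
- pot_blue: Specimen pot, frosted white body 37 mm in diameter and 40 mm high under a blue screw cap 40 mm in diameter and 15 mm high; 55 mm high in all, about 50 g. Standing upright; origin: centre of its underside, z up; round, so yaw does not matter.
- pot_red: Specimen pot, frosted white body 37 mm in diameter and 40 mm high under a red screw cap 40 mm in diameter and 15 mm high; 55 mm high in all, about 50 g. Standing upright; origin: centre of its underside, z up; round, so yaw does not matter.
- pot_green: Specimen pot, frosted white body 37 mm in diameter and 40 mm high under a green screw cap 40 mm in diameter and 15 mm high; 55 mm high in all, about 50 g. Standing upright; origin: centre of its underside, z up; round, so yaw does not matter. A spare.
- dropper_amber: Small dropper bottle, amber-brown glass with a black cap; body 30 mm in diameter and 38 mm high (a paper label round it), sloping shoulder, thin cap 19 mm in diameter tapering to the top at 64 mm; about 35 g. Standing upright; origin: centre of its underside, z up; round, so yaw does not matter.
- dropper_white: Small dropper bottle, white plastic with an orange cap; body 30 mm in diameter and 38 mm high (a paper label round it), sloping shoulder, thin cap 19 mm in diameter tapering to the top at 64 mm; about 35 g. Standing upright; origin: centre of its underside, z up; round, so yaw does not matter. A spare.
Mind the look-alikes: they are no part of the job. Leave any purple or turquoise look-alike of the plate_brown alone.

How it is judged:
At the end, for the whole second after the job is handed in: Each kit thing stands in its recess of its tray: within 14.5 (plates), 12.5 (pots), 10.5 mm (dropper) of its centre along tray x and y, underside under 6 mm above the bench, within 0.1 rad of upright, released, at rest; spares upright within 30 mm of their starts (x of plate_yellow in the frame of tray_blue between -0.0445 and -0.0155 m and y of plate_yellow in the frame of tray_blue between -0.0145 and 0.0145 m and z of each of plate_yellow, pot_blue, dropper_amber in the frame of tray_blue below 0.006 m and angle between each of plate_yellow, pot_blue, dropper_amber, plate_pink, pot_red, plate_brown, pot_green, dropper_white's own z axis and vertical below 0.1 rad and linear speed of each of plate_yellow, pot_blue, dropper_amber, plate_pink, pot_red below 0.02 m/s and x of pot_blue in the frame of tray_blue between 0.0295 and 0.0545 m and y of pot_blue in the frame of tray_blue between -0.0415 and -0.0165 m and x of dropper_amber in the frame of tray_blue between 0.0315 and 0.0525 m and y of dropper_amber in the frame of tray_blue between 0.0255 and 0.0465 m and x of plate_pink in the frame of tray_green between -0.0445 and -0.0155 m and y of plate_pink in the frame of tray_green between -0.0145 and 0.0145 m and z of each of plate_pink, pot_red in the frame of tray_green below 0.006 m and x of pot_red in the frame of tray_green between 0.0295 and 0.0545 m and y of pot_red in the frame of tray_green between -0.0415 and -0.0165 m and distance of each of plate_brown, pot_green, dropper_white from where it was at the start of the episode below 0.03 m); the robot touches nothing.
It fails at once if a kit thing is dropped or flung: below 30 mm over the bench it goes faster than 0.6 m/s (a fall of about 2 cm) ((height (world z) of plate_yellow below 0.03 m and linear speed of plate_yellow above 0.6 m/s) or (height (world z) of pot_blue below 0.03 m and linear speed of pot_blue above 0.6 m/s) or (height (world z) of dropper_amber below 0.03 m and linear speed of dropper_amber above 0.6 m/s) or (height (world z) of plate_pink below 0.03 m and linear speed of plate_pink above 0.6 m/s) or (height (world z) of pot_red below 0.03 m and linear speed of pot_red above 0.6 m/s)).
It fails at once if a spare is shifted by more than 30 mm or knocked over (distance of any of plate_brown, pot_green, dropper_white from where it was at the start of the episode above 0.03 m or angle between any of plate_brown, pot_green, dropper_white's own z axis and vertical above 0.5 rad).
It also fails if it takes over 122 s, if anything falls off the work surface, if the arm or the gripper's body presses on something with over 40 N, if the wrist force passes 120 N, or if a joint passes its speed limit or range.

## Working session

There is one attempt and no reset: what is moved stays moved. The work goes in short steps, Python scripts to look and compute and a tool call to move; the robot and the scene stay as the last step left them, time stands still between calls to the robot, and variables do not carry over. Pictures are saved under pics/ and viewed, and the job is handed in when it is done.

Besides the shell and the picture viewer there is one more tool, called after "Request:" by a JSON object that holds its "fn" and its "kwargs". drive_tool: Moves the arm, as the interface text tells. Its arguments: {"type":"object","properties":{"motion":{"type":"string"},"newtons":{"type":"number"}},"required":["motion"]}

```bash
mkdir -p pics; python3 - <<'E'
from rig import *
import cv2,numpy as np
s=get_state();print(s)
for n in ["scene","top","wrist"]:
    m=camera_model(n);print(n,m)
    p,d=get_image(n);cv2.imwrite(f"pics/{n}0.png",p[:,:,::-1]);np.save(f"pics/{n}0.npy",d);print((d==0).mean(),np.median(d))
E
```

```text
{'clock': 0.0, 'qpos': array([-1.30400924e+00,  2.76613639e-01,  1.50615996e+00, -1.54618623e-05,
        1.36072945e+00, -1.20985351e-01]), 'qd': array([-0.00204884,  0.00023767, -0.00035544,  0.00130053,  0.00148052,
       -0.00099647]), 'effort': array([ 4.97236815e-04, -4.16769934e+01, -2.45805269e+01,  8.09177732e-05,
        1.12680299e-02,  7.82846257e-06]), 'position': array([ 0.21727422, -0.53177297,  0.23041842]), 'ee_rot': array([-9.52110083e-04,  9.81262115e-01,  1.92675243e-01, -7.71124434e-05]), 'contact_force': array([-0.35900618,  0.25356648,  0.38593192]), 'moment': array([-0.00721861,  0.05350915,  0.02878532]), 'width': 0.08540519348133045}
scene {'camera_matrix': array([[582.98228038,   0.        , 318.30670774],
       [  0.        , 582.98228038, 237.3522852 ],
       [  0.        ,   0.        ,   1.        ]]), 'cam_to_world': array([[-0.61775779, -0.4694843 ,  0.63084056,  1.32732531],
       [ 0.78621503, -0.38459198,  0.48368888,  0.63358715],
       [ 0.01553189,  0.7947789 ,  0.6067003 ,  0.77886087],
       [ 0.        ,  0.        ,  0.        ,  1.   
[... 372 characters left out ...]
0.03497504,  0.99936762,  1.10259214],
       [ 0.        ,  0.        ,  0.        ,  1.        ]])}
0.0040462239583333335 1.0996013
wrist {'camera_matrix': array([[360.78444753,   0.        , 318.31235224],
       [  0.        , 360.78444753, 233.92136784],
       [  0.        ,   0.        ,   1.        ]]), 'T_tool_cam': array([[ 1.49153958e-04,  9.60071051e-01,  2.79756243e-01,
         7.06271531e-02],
       [ 9.99999784e-01,  3.58000690e-05, -6.56015871e-04,
        -3.77374009e-04],
       [-6.39837140e-04,  2.79756280e-01, -9.60070838e-01,
        -1.42460296e-01],
       [ 0.00000000e+00,  0.00000000e+00,  0.00000000e+00,
         1.00000000e+00]])}
0.004186197916666667 0.29215223
```

View pics/top0.png

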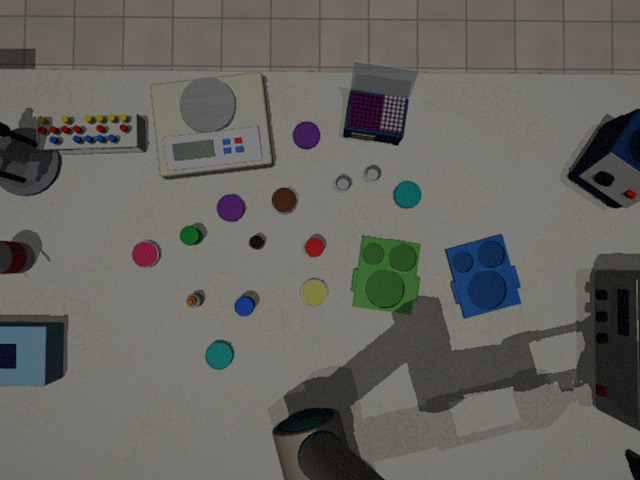

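View pics/scene0.png

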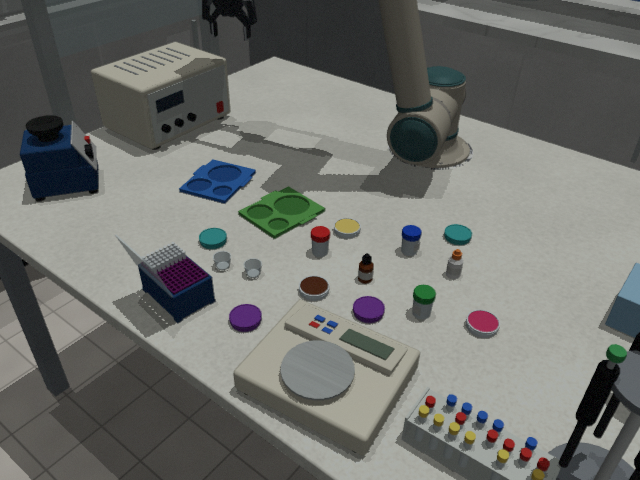

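View pics/wrist0.png

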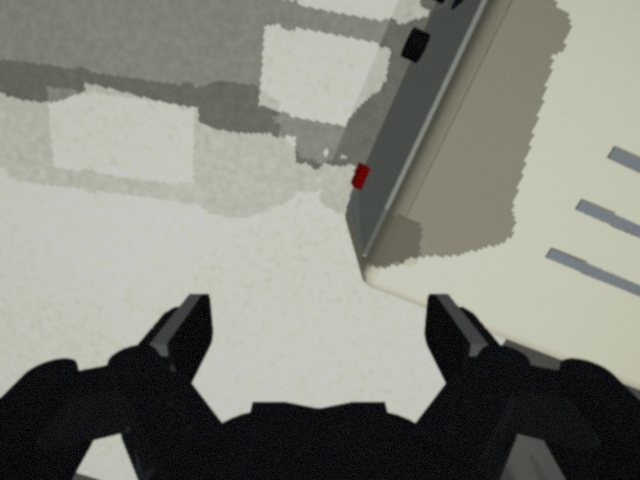

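```bash
cat > h.py <<'E'
import numpy as np,cv2
from rig import *
def ray(n,u,v,pose=None):
    m=camera_model(n);K=m["camera_matrix"]
    d=np.array([(u-K[0,2])/K[0,0],-(v-K[1,2])/K[1,1],-1.])
    T=m["cam_to_world"] if n!="wrist" else pose@m["T_tool_cam"]
    return T[:3,3],T[:3,:3]@d
def onz(n,u,v,z,pose=None):
    o,d=ray(n,u,v,pose);return o+d*(z-o[2])/d[2]
def tri(a,b):
    (o1,d1),(o2,d2)=a,b
    A=np.c_[d1,-d2];t=np.linalg.lstsq(A,o2-o1,rcond=None)[0]
    p,q=o1+d1*t[0],o2+d2*t[1];return (p+q)/2,np.linalg.norm(p-q)
def posemat(s):
    from scipy.spatial.transform import Rotation as R
    q=s["ee_rot"];T=np.eye(4);T[:3,:3]=R.from_quat([q[1],q[2],q[3],q[0]]).as_matrix();T[:3,3]=s["position"];return T
def blobs(img,hlo,hhi,smin,vmin,amin=20,vmax=255,smax=255):
    h=cv2.cvtColor(img,cv2.COLOR_BGR2HSV)
    if hlo<=hhi: m=cv2.inRange(h,(hlo,smin,vmin),(hhi,smax,vmax))
    else: m=cv2.inRange(h,(hlo,smin,vmin),(180,smax,vmax))|cv2.inRange(h,(0,smin,vmin),(hhi,smax,vmax))
    n,l,st,c=cv2.connectedComponentsWithStats(m)
    return [(c[i].round(1).tolist(),st[i].tolist()) for i in range(1,n) if st[i,4]>=amin]
E
python3 - <<'E'
import cv2,numpy as np
from h import *
for n in["top","scene"]:
    im=cv2.imread(f"pics/{n}0.png")
    for nm,a in dict(yellow=(24,35,80,60),pinkred=(165,6,130,60),blue=(105,130,150,40),green=(45,85,100,40),brown=(0,15,60,20,20,110),orange=(5,20,130,90)).items():
        print(n,nm)
        for b in blobs(im,*a): print("   ",b)
im=cv2.imread("pics/top0.png")[170:330,130:350];cv2.imwrite("pics/crop_top.png",cv2.resize(im,None,fx=3.6,fy=3.6,interpolation=cv2.INTER_CUBIC))
im=cv2.imread("pics/scene0.png")[180:360,160:520];cv2.imwrite("pics/crop_sc.png",cv2.resize(im,None,fx=2.2,fy=2.2,interpolation=cv2.INTER_CUBIC))
E
```

```text
top yellow
    ([87.3, 117.8], [84, 115, 8, 7, 43])
    ([98.8, 117.8], [95, 115, 8, 7, 44])
    ([110.6, 117.2], [107, 114, 8, 8, 47])
    ([122.4, 116.9], [119, 114, 8, 7, 45])
    ([64.0, 118.8], [61, 116, 7, 7, 41])
    ([313.6, 292.6], [302, 281, 25, 25, 482])
top pinkred
    ([99.3, 127.7], [96, 125, 7, 7, 36])
    ([122.9, 127.0], [120, 124, 7, 7, 37])
    ([52.2, 129.0], [49, 126, 7, 7, 40])
    ([64.1, 128.9], [61, 126, 7, 7, 37])
    ([76.1, 128.4], [73, 126, 7, 6, 37])
    ([238.0, 140.0], [235, 137, 7, 6, 35])
    ([631.3, 193.4], [627, 190, 10, 8, 50])
    ([314.0, 246.9], [305, 238, 19, 19, 281])
    ([144.4, 253.9], [133, 242, 24, 25, 481])
top blue
    ([348.0, 109.1], [346, 97, 6, 25, 42])
    ([627.1, 141.8], [610, 109, 30, 62, 576])
    ([355.0, 128.7], [345, 123, 24, 10, 54])
    ([386.8, 133.7], [370, 131, 33, 7, 71])
    ([99.6, 137.9], [96, 135, 8, 7, 39])
    ([111.3, 137.8], [108, 135, 7, 7, 38])
    ([52.9, 139.4], [50, 137, 7, 6, 34])
    ([76.2, 138.7], [73, 136, 7, 7, 36])
    ([88.1, 138.4], [85, 136, 7, 6, 34])
    ([226.0, 141.4], [223, 139, 7, 6, 33])
[... 2400 characters left out ...]
364])
    ([423.8, 294.1], [413, 285, 22, 19, 345])
    ([616.1, 353.4], [607, 344, 20, 19, 283])
scene brown
    ([219.7, 106.6], [216, 101, 8, 12, 67])
    ([319.8, 238.5], [311, 234, 19, 9, 72])
    ([455.9, 255.9], [452, 251, 9, 10, 56])
    ([365.3, 267.4], [359, 261, 14, 12, 121])
    ([313.5, 285.1], [300, 277, 28, 18, 379])
    ([364.2, 280.5], [358, 277, 14, 7, 43])
    ([429.4, 404.2], [425, 400, 10, 8, 32])
    ([459.6, 421.2], [455, 418, 11, 7, 38])
    ([491.1, 438.8], [487, 434, 10, 9, 39])
    ([507.0, 447.9], [503, 443, 10, 9, 33])
    ([524.2, 457.4], [520, 452, 11, 10, 40])
    ([543.2, 464.4], [537, 458, 13, 13, 107])
scene orange
    ([457.1, 252.9], [453, 249, 9, 8, 41])
```

View pics/crop_top.png

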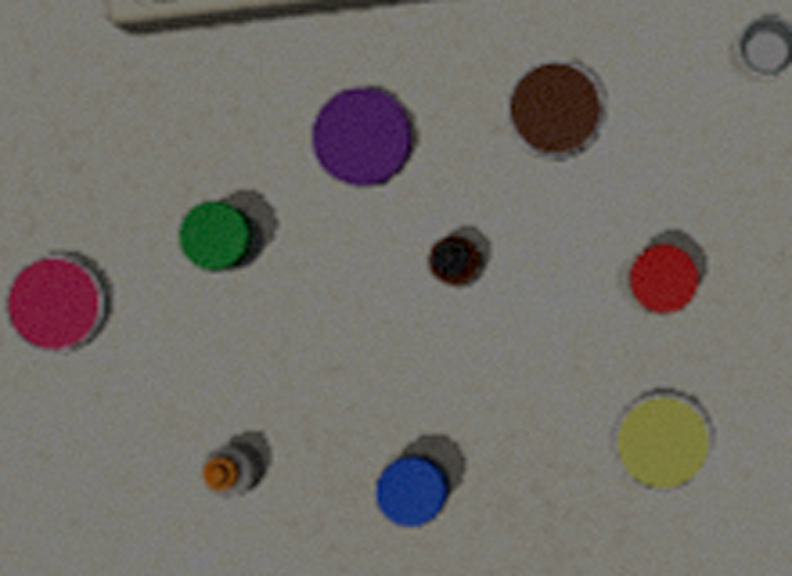

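View pics/crop_sc.png

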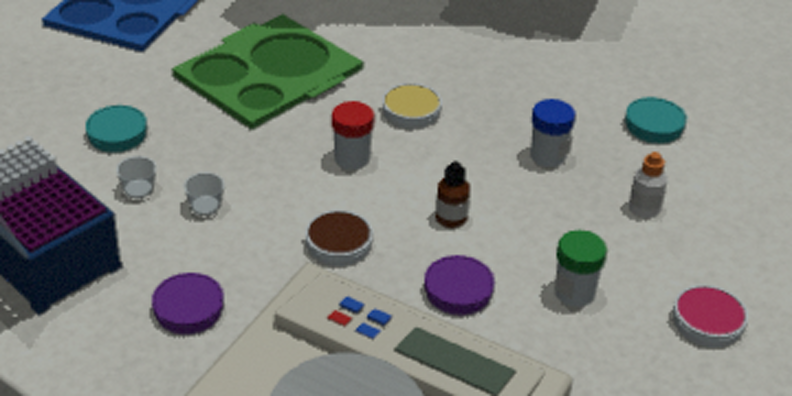

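```bash
python3 - <<'E'
import cv2,numpy as np
from h import *
D=np.load("pics/top0.npy")
P=dict(yellow=((313.6,292.6),(346.6,225.4),.015),pink=((144.4,253.9),(482.7,320.6),.015),brown=((283.9,199.5),(313.5,285.1),.015),
 potred=((314,246.9),(319.9,233.7),.055),potblue=((244,305.9),(410.9,232.7),.055),potgreen=((189.1,235),(423.8,294.1),.055),amber=((256.,242),(366,257),.064),white=((190.3,301.2),(456,251.5),.064))
for k,(a,b,z) in P.items():
    p,e=tri(ray("top",*a),ray("scene",*b))
    d=D[int(a[1]),int(a[0])];o,r=ray("top",*a);q=o+r*d
    print(k,"tri",p.round(4),"gap",e.round(4),"onz",onz("top",*a,z)[:2].round(4),"depth",q.round(4))
im=cv2.imread("pics/top0.png")[225:330,340:530];cv2.imwrite("pics/crop_tray.png",cv2.resize(im,None,fx=4,fy=4,interpolation=cv2.INTER_CUBIC))
E
```

```text
yellow tri [0.4592 0.0478 0.0159] gap 0.0021 onz [0.4585 0.0486] depth [0.4585 0.0486 0.0139]
pink tri [0.5398 0.4136 0.0158] gap 0.0021 onz [0.5393 0.4148] depth [0.5394 0.4155 0.013 ]
brown tri [0.6602 0.1139 0.0163] gap 0.002 onz [0.6598 0.1148] depth [0.6603 0.115  0.0114]
potred tri [0.5565 0.0476 0.0495] gap 0.0016 onz [0.5559 0.0482] depth [0.5559 0.0482 0.054 ]
potblue tri [0.4322 0.1926 0.0491] gap 0.002 onz [0.4322 0.1926] depth [0.4323 0.1925 0.056 ]
potgreen tri [0.5798 0.3091 0.0492] gap 0.0029 onz [0.5787 0.3088] depth [0.5787 0.3089 0.0549]
amber tri [0.5654 0.1689 0.0554] gap 0.0009 onz [0.5648 0.1682] depth [0.5648 0.1683 0.0627]
white tri [0.4423 0.3014 0.0603] gap 0.0031 onz [0.4418 0.3018] depth [0.4418 0.3019 0.0635]
```

View pics/crop_tray.png

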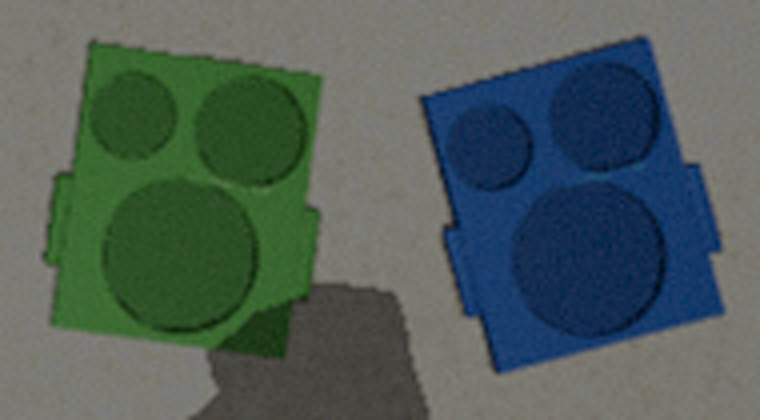

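```bash
cat > tray.py <<'E'
from h import *
def recs(im,n,pose=None,sc=4,z=.008,show=None):
    hsv=cv2.cvtColor(cv2.GaussianBlur(cv2.resize(im,None,fx=sc,fy=sc,interpolation=cv2.INTER_CUBIC),(0,0),sc*.8),cv2.COLOR_BGR2HSV)
    out={}
    for nm,lo,hi in(("blue",105,125),("green",45,75)):
        m=cv2.inRange(hsv,(lo,130,25),(hi,255,255));m=cv2.morphologyEx(m,cv2.MORPH_CLOSE,np.ones((9,9)))
        k,l,st,c=cv2.connectedComponentsWithStats(m)
        want=(388,274) if nm=="green" else (485,276)
        i=1+np.argmax(st[1:,4]);mm=(l==i)
        v=hsv[:,:,2]; t,_=cv2.threshold(v[mm].reshape(-1,1),0,255,cv2.THRESH_OTSU)
        d=(mm&(v<=t)).astype(np.uint8)*255
        d=cv2.morphologyEx(d,cv2.MORPH_OPEN,cv2.getStructuringElement(cv2.MORPH_ELLIPSE,(6*sc+1,6*sc+1)))
        if show: cv2.imwrite(f"pics/{show}_{nm}.png",cv2.resize(d,(640,480)))
        cs,_=cv2.findContours(d,cv2.RETR_EXTERNAL,cv2.CHAIN_APPROX_NONE)
        for q in sorted(cs,key=cv2.contourArea)[-4:]:
            h=cv2.convexHull(q)
            (x,y),r,a=cv2.fitEllipse(h);x=(x+.5)/sc-.5;y=(y+.5)/sc-.5
            p=onz(n,x,y,z,pose);out.setdefault(nm,[]).append((p,(x,y),np.array(r)/sc))
            print(n,nm,(round(x,1),round(y,1)),"axes px",(np.array(r)/sc).round(1),"world",p.round(4))
    return out
E
python3 - <<'E'
from tray import *
recs(cv2.imread("pics/top0.png"),"top",show="mt")
im=cv2.imread("pics/scene0.png");im[:, :178]=0;im[240:]=0;im[:,340:]=0
recs(im,"scene",show="ms")
E
```

```text
top blue (462.5, 261.6) axes px [21.8 22. ] world [ 0.5278 -0.2757  0.008 ]
top blue (491.2, 253.8) axes px [28.2 28.7] world [ 0.5454 -0.3385  0.008 ]
top blue (487.2, 289.4) axes px [39.4 39.7] world [ 0.4677 -0.3295  0.008 ]
top green (405.3, 307.2) axes px [12.  15.4] world [ 0.4278 -0.1508  0.008 ]
top green (373.0, 253.4) axes px [21.7 22.6] world [ 0.5443 -0.0802  0.008 ]
top green (402.6, 257.5) axes px [28.3 29.3] world [ 0.5359 -0.1447  0.008 ]
top green (384.9, 288.8) axes px [39.4 39.8] world [ 0.4675 -0.1064  0.008 ]
scene blue (221.8, 189.6) axes px [10.  19.3] world [ 0.5242 -0.2804  0.008 ]
scene blue (198.7, 183.8) axes px [12.7 24.9] world [ 0.5415 -0.3434  0.008 ]
scene blue (224.0, 172.5) axes px [16.8 33.4] world [ 0.464 -0.334  0.008]
```

Request:
{"fn": "drive_tool", "kwargs": {"motion": "0 0 7.4 0 0 0 100; 0 0 7.4 0 0 0 100; 0 0 7.4 0 0 0 100; 0 0 0 0.028 -0.054 0 100; 0 0 0 0.028 -0.054 0 100; 0 0 0 0.028 -0.054 0 100; 0 0 0 0.028 -0.054 0 100; 0 0 0 0.028 -0.054 0 100; 0 0 0 0.028 -0.054 0 100; 0 0 0 0.028 -0.054 0 100; 0 0 0 0.028 -0.054 0 100; 0 0 0 0.028 -0.054 0 100", "newtons": 25}}

```text
clock: 1.65
position: [0.482, -0.0401, 0.229]
ee_rot: [-0.002, 1.0, -0.012, 0.001]
contact_force: [0.8, -0.6, 0.8]
width: 0.0856
```

Request:
{"fn": "drive_tool", "kwargs": {"motion": "0 0 -1.4 0.021 -0.052 0 100; 0 0 0 0.021 -0.052 0 100; 0 0 0 0.021 -0.052 0 100; 0 0 0 0.020 -0.051 0 100; 0 0 0 0 0 0 100"}}

```text
clock: 2.28
position: [0.5686, 0.178, 0.228]
ee_rot: [-0.002, 1.0, 0.004, 0.001]
contact_force: [-0.5, -0.2, -0.5]
width: 0.0856
```

```bash
cat >> h.py <<'E'
def rel(x,y,z):
    s=get_state();T=posemat(s);d=T[:3,:3].T@(np.array([x,y,z])-T[:3,3])
    yaw=np.degrees(np.arctan2(T[1,0],T[0,0]))
    print("t",round(s["clock"],2),"pos",s["position"].round(4),"yaw",yaw.round(2),"tilt",T[:2,2].round(4),"-> tool shift",d.round(4),"F",s["contact_force"].round(1),"w",round(s["width"],4));return T
E
python3 - <<'E'
from h import *
T=rel(.5648,.1683,.1)
p,d=get_image("wrist");cv2.imwrite("pics/w1.png",p[:,:,::-1])
m=camera_model("wrist");K=m["camera_matrix"]
for q in[(.5648,.1683,.064),(.5648,.1683,0.0)]:
    c=np.linalg.inv(T@m["T_tool_cam"])@np.array([*q,1]);print(K[0,2]+K[0,0]*c[0]/-c[2],K[1,2]-K[1,1]*c[1]/-c[2]*1)
E
```

```text
t 2.27 pos [0.5686 0.178  0.228 ] yaw 0.49 tilt [0.0012 0.0031] -> tool shift [-0.004   0.01    0.1279] F [-0.5 -0.2 -0.5] w 0.0856
329.90113472903676 217.87661183939713
328.16343793485015 203.42290723042618
```

View pics/w1.png

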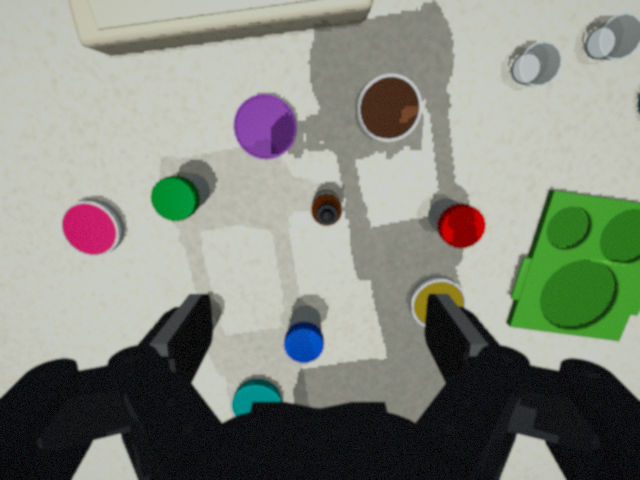

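The wrist view shows the amber bottle at (327,211), the red pot (462,226), blue pot (304,342), yellow plate (438,303), pink plate (91,228), and the green tray at right. The spares are the brown plate (389,107) and the green pot (175,198). I'll use this view together with the top view.

```bash
python3 - <<'E'
from h import *
from tray import recs
s=get_state();T=posemat(s)
im=cv2.imread("pics/w1.png")
def big(*a): return max(blobs(im,*a),key=lambda b:b[1][4])
red=[b for b in blobs(im,165,6,150,80,200)];print("red",red)
blue=big(110,125,150,60);print("blue",blue)
cands=dict(potblue=(blue[0],(244,305.9),.055))
for b in red:
    if b[0][0]>400:cands["potred"]=(b[0],(314,246.9),.055)
    elif b[0][0]<140:cands["pink"]=(b[0],(144.4,253.9),.015)
g=cv2.cvtColor(im,cv2.COLOR_BGR2GRAY)[180:235,305:350]
cv2.imwrite("pics/amb.png",cv2.resize(im[180:235,300:355],None,fx=8,fy=8,interpolation=cv2.INTER_CUBIC))
cands["amber"]=((326.5,214),(256,242),.064)
for k,(w,t,z) in cands.items():
    p,e=tri(ray("wrist",*w,T),ray("top",*t));print(k,"tri",p.round(4),e.round(4),"wrist",onz("wrist",*w,z,T).round(4),"top",onz("top",*t,z).round(4))
E
```

```text
red [([88.7, 228.7], [63, 204, 52, 50, 1970]), ([461.3, 225.7], [438, 204, 47, 44, 1526])]
blue ([303.3, 329.6], [285, 322, 38, 29, 195])
potblue tri [0.4304 0.1941 0.0269] 0.0053 wrist [0.4481 0.1903 0.055 ] top [0.4322 0.1926 0.055 ]
pink tri [0.5383 0.4153 0.0103] 0.0031 wrist [0.5387 0.4109 0.015 ] top [0.5393 0.4148 0.015 ]
potred tri [0.5559 0.0481 0.0577] 0.0003 wrist [0.5553 0.0469 0.055 ] top [0.5559 0.0482 0.055 ]
amber tri [0.5652 0.1691 0.0554] 0.0003 wrist [0.5673 0.1692 0.064 ] top [0.5648 0.1682 0.064 ]
```

View pics/amb.png

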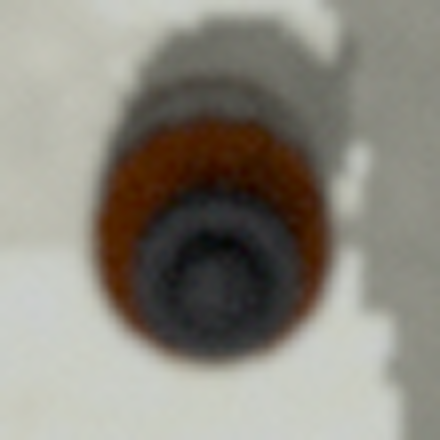

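Request:
{"fn": "drive_tool", "kwargs": {"motion": "0 0 0.5 -0.003 0.009 0.04 75; 0 0 0 0 0 0.05 75; 0 0 0 0 0 0.025 75; 0 0 0 0 0 0 75"}}

```text
clock: 2.82
position: [0.5634, 0.1617, 0.1109]
ee_rot: [0.001, 1.0, -0.003, 0.0]
contact_force: [-0.2, 0.1, -0.5]
width: 0.0644
```

```bash
python3 - <<'E'
from h import *
rel(.5655,.1688,.012)
E
```

```text
t 2.83 pos [0.5634 0.1617 0.1109] yaw -0.29 tilt [ 0.0001 -0.0014] -> tool shift [ 0.0021 -0.0073  0.0989] F [-0.2  0.1 -0.5] w 0.0644
```

Request:
{"fn": "drive_tool", "kwargs": {"motion": "0 0 0 0.002 -0.007 0.01 75; 0 0 0 0 0 0.0 75"}}

```text
clock: 3.08
position: [0.5667, 0.1679, 0.1025]
ee_rot: [0.001, 1.0, -0.003, 0.002]
contact_force: [-0.2, -0.4, -0.5]
width: 0.0643
```

```bash
python3 - <<'E'
from h import *
rel(.5655,.1688,.012)
E
```

```text
t 3.08 pos [0.5667 0.1679 0.1025] yaw -0.4 tilt [ 0.0033 -0.0011] -> tool shift [-0.0015 -0.001   0.0905] F [-0.2 -0.4 -0.5] w 0.0643
```

Request:
{"fn": "drive_tool", "kwargs": {"motion": "0 0 0 -0.001 -0.001 0.03 75; 0 0 0 0 0 0.03 75; 0 0 0 0 0 0.02 75; 0 0 0 0 0 0.01 75; 0 0 0 0 0 0 75"}}

```text
clock: 3.7
position: [0.5722, 0.1701, 0.0166]
ee_rot: [-0.0, 1.0, -0.003, 0.009]
contact_force: [0.3, -0.3, -1.1]
width: 0.0639
```

```bash
python3 - <<'E'
from h import *
rel(.5655,.1688,.012)
p,d=get_image("wrist");cv2.imwrite("pics/w2.png",p[:,:,::-1])
E
```

```text
t 3.7 pos [0.5722 0.1701 0.0166] yaw -0.33 tilt [0.0172 0.0008] -> tool shift [-0.0067  0.0013  0.0044] F [ 0.3 -0.3 -1.1] w 0.0639
```

View pics/w2.png

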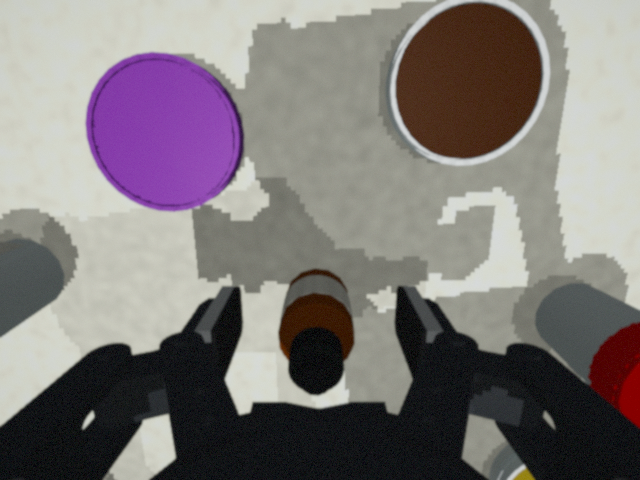

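Request:
{"fn": "drive_tool", "kwargs": {"motion": "0 -1 0 -0.006 0.001 0.004 75; 0 0 0 0 0 0 75"}}

```text
clock: 4.0
position: [0.5675, 0.1694, 0.0145]
ee_rot: [-0.001, 1.0, -0.003, 0.001]
contact_force: [0.3, 0.6, 0.2]
width: 0.0645
```

```bash
sed -i 's/    yaw=np.degrees/    print("fix turn wx,wy",np.degrees(T[:3,:3].T@np.cross(T[:3,2],[0,0,-1.])).round(2)[:2]);yaw=np.degrees/' h.py; python3 - <<'E'
from h import *
rel(.5655,.1688,.012)
E
```

```text
fix turn wx,wy [-0.09 -0.16]
t 4.0 pos [0.5675 0.1694 0.0145] yaw -0.32 tilt [0.0028 0.0016] -> tool shift [-0.002   0.0006  0.0025] F [0.3 0.6 0.2] w 0.0645
```

Good; close.

Request:
{"fn": "drive_tool", "kwargs": {"motion": "0 0 0 -0.002 0 0.002 20; 0 0 0 0 0 0 20; 0 0 0 0 0 0 20; 0 0 0 0 0 0 20; 0 0 0 0 0 0 20"}}

```text
clock: 4.62
position: [0.5657, 0.1695, 0.0131]
ee_rot: [-0.001, 1.0, -0.003, 0.002]
contact_force: [0.2, 0.0, 0.8]
width: 0.0291
```

```bash
python3 - <<'E'
from h import *
rel(.5655,.1688,.012)
p,d=get_image("wrist");cv2.imwrite("pics/w3.png",p[:,:,::-1])
E
```

```text
fix turn wx,wy [-0.11 -0.24]
t 4.62 pos [0.5657 0.1695 0.0131] yaw -0.33 tilt [0.0041 0.0019] -> tool shift [-0.0002  0.0007  0.0011] F [0.2 0.  0.8] w 0.0291
```

View pics/w3.png

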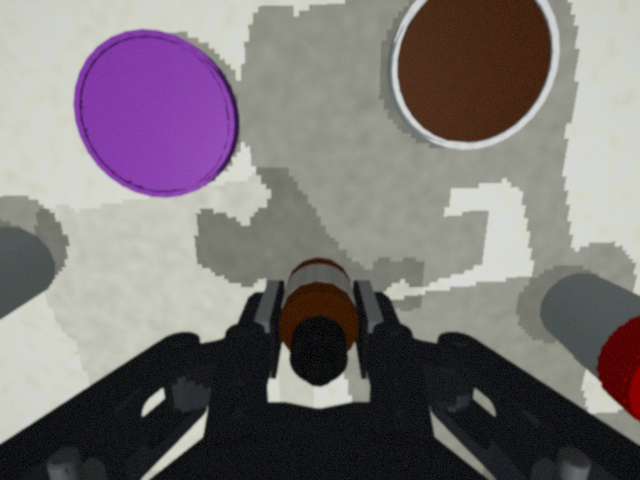

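Request:
{"fn": "drive_tool", "kwargs": {"motion": "0 0 0 0 0 -0.02 20; 0 0 0 0 0 -0.05 20; 0 0 0 0 0 -0.05 20; 0 0 0 0 0.02 -0.04 20; 0 0 0 -0.005 0.06 0 20; 0 0 0 -0.01 0.06 0 20; 0 0 0 -0.01 0.06 0 20; 0 0 0 -0.01 0.06 0 20; 0 0 0 -0.01 0.06 0 20; 0 0 0 0 0.05 0 20; 0 0 0 0 0.02 0 20; 0 0 0 0 0 0 20"}}

```text
clock: 6.18
position: [0.5187, -0.2312, 0.1775]
ee_rot: [-0.0, 1.0, -0.001, 0.004]
contact_force: [0.5, 0.9, -0.5]
width: 0.029
```

```bash
python3 - <<'E'
from h import *
from tray import recs
T=rel(.528,-.276,.06)
p,d=get_image("wrist");im=p[:,:,::-1].copy();cv2.imwrite("pics/w4.png",im)
recs(im,"wrist",T,sc=2,show="mw",z=.008)
E
```

```text
fix turn wx,wy [-0.04 -0.46]
t 6.17 pos [ 0.5187 -0.2312  0.1775] yaw -0.16 tilt [0.008  0.0007] -> tool shift [0.0085 0.0448 0.1175] F [ 0.5  0.9 -0.5] w 0.029
wrist blue (382.1, 192.8) axes px [105.4 120.1] world [ 0.5369 -0.2868  0.008 ]
wrist green (158.5, 296.5) axes px [ 7. 14.] world [ 0.4386 -0.0796  0.008 ]
wrist green (126.7, 297.0) axes px [22.4 61.6] world [ 0.4382 -0.0495  0.008 ]
wrist green (227.6, 256.9) axes px [ 77.3 204.1] world [ 0.4782 -0.1479  0.008 ]
```

View pics/w4.png

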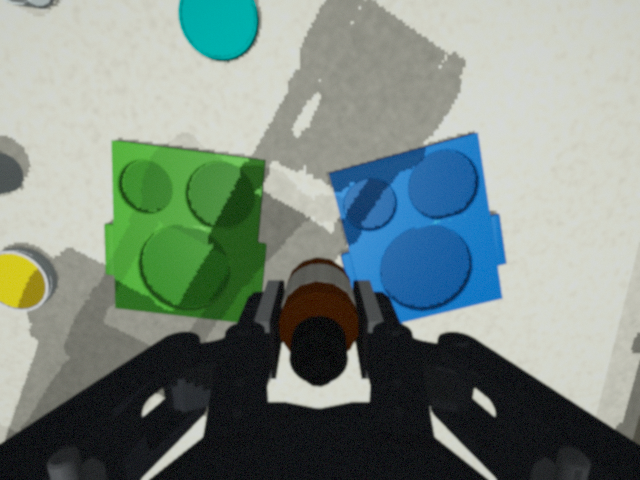

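```bash
python3 - <<'E'
from h import *
T=posemat(get_state())
for nm,w,t in[("bS",(370,204),(462.5,261.6)),("bM",(442,183.5),(491.2,253.8)),("bL",(425.5,266),(487.2,289.4)),("gS",(146,186),(373,253.4)),("gM",(221.5,193.5),(402.6,257.5)),("gL",(186,266.5),(384.9,288.8))]:
    p,e=tri(ray("wrist",*w,T),ray("top",*t));print(nm,p.round(4),e.round(4),onz("wrist",*w,.008,T).round(4))
# model fit from the top measurements
S=np.array([[-.03,0],[.042,-.029],[.042,.036]])
for nm,W in(("blue",[[.4677,-.3295],[.5454,-.3385],[.5278,-.2757]]),("green",[[.4675,-.1064],[.5359,-.1447],[.5443,-.0802]])):
    W=np.array(W);A=S-S.mean(0);B=W-W.mean(0)
    a=np.arctan2((A[:,0]*B[:,1]-A[:,1]*B[:,0]).sum(),(A*B).sum());R=np.array([[np.cos(a),-np.sin(a)],[np.sin(a),np.cos(a)]])
    print(nm,np.degrees(a).round(2),(A@R.T+W.mean(0)).round(4).tolist())
E
```

```text
bS [ 0.5277 -0.2749  0.0112] 0.0004 [ 0.527  -0.2756  0.008 ]
bM [ 0.5453 -0.3368  0.0113] 0.0012 [ 0.5449 -0.3372  0.008 ]
bL [ 0.4676 -0.3302  0.0051] 0.0005 [ 0.4688 -0.329   0.008 ]
gS [ 0.5437 -0.0804  0.0078] 0.0013 [ 0.5431 -0.0806  0.008 ]
gM [ 0.536  -0.1451  0.0059] 0.0002 [ 0.5365 -0.1457  0.008 ]
gL [ 0.4674 -0.1067  0.0051] 0.0002 [ 0.4686 -0.1078  0.008 ]
blue 15.39 [[0.468, -0.3296], [0.5451, -0.3384], [0.5278, -0.2757]]
green -7.5 [[0.468, -0.1065], [0.5356, -0.1446], [0.5441, -0.0802]]
```

Request:
{"fn": "drive_tool", "kwargs": {"motion": "0 -0.4 0 0.005 0.025 0.02 20; 0 0 0 0.004 0.02 0.04 20; 0 0 0 0 0 0.04 20; 0 0 0 0 0 0.02 20; 0 0 0 0 0 0 20"}}

```text
clock: 6.85
position: [0.5307, -0.2649, 0.0557]
ee_rot: [-0.003, 1.0, 0.004, 0.001]
contact_force: [0.8, 0.2, 0.6]
width: 0.0292
```

```bash
python3 - <<'E'
from h import *
rel(.5278,-.2757,.016)
E
```

```text
fix turn wx,wy [-0.32 -0.14]
t 6.85 pos [ 0.5307 -0.2649  0.0557] yaw 0.49 tilt [0.0024 0.0056] -> tool shift [-0.0031  0.011   0.0396] F [0.8 0.2 0.6] w 0.0292
```

Request:
{"fn": "drive_tool", "kwargs": {"motion": "-0.3 0 0 -0.003 0.011 0 20; 0 0 0 0 0 0.01 20; 0 0 0 0 0 0.01 20; 0 0 0 0 0 0 20"}}

```text
clock: 7.35
position: [0.5298, -0.2756, 0.0376]
ee_rot: [0.001, 1.0, 0.006, 0.003]
contact_force: [-0.1, -0.2, -0.9]
width: 0.0295
```

```bash
python3 - <<'E'
from h import *
rel(.5278,-.2757,.016)
E
```

```text
fix turn wx,wy [ 0.14 -0.39]
t 7.35 pos [ 0.5298 -0.2756  0.0376] yaw 0.63 tilt [ 0.0068 -0.0023] -> tool shift [-0.0022  0.0001  0.0215] F [-0.1 -0.2 -0.9] w 0.0295
```

Request:
{"fn": "drive_tool", "kwargs": {"motion": "0 -0.4 0 -0.002 0 0.008 20; 0 0 0 0 0 0.007 20; 0 0 0 0 0 0.003 20; 0 0 0 0 0 0 20"}}

```text
clock: 7.85
position: [0.5278, -0.2758, 0.0183]
ee_rot: [0.001, 1.0, 0.005, -0.0]
contact_force: [0.0, -0.8, -0.7]
width: 0.029
```

```bash
python3 - <<'E'
from h import *
rel(.5278,-.2757,.016)
E
```

```text
fix turn wx,wy [0.14 0.03]
t 7.85 pos [ 0.5278 -0.2758  0.0183] yaw 0.61 tilt [-0.0005 -0.0024] -> tool shift [ 0.     -0.0001  0.0023] F [ 0.  -0.8 -0.7] w 0.029
```

Request:
{"fn": "drive_tool", "kwargs": {"motion": "0 0 0 0 0 0.002 20; 0 0 0 0 0 0.001 20; 0 0 0 0 0 0 20"}}

```text
clock: 8.22
position: [0.5281, -0.2761, 0.0164]
ee_rot: [0.002, 1.0, 0.005, 0.0]
contact_force: [-0.0, 0.1, 0.6]
width: 0.0288
```

```bash
python3 - <<'E'
from h import *
rel(.5278,-.2757,.016)
p,d=get_image("wrist");im=p[:,:,::-1].copy();cv2.imwrite("pics/w5.png",im)
E
```

```text
fix turn wx,wy [ 0.18 -0.03]
t 8.22 pos [ 0.5281 -0.2761  0.0164] yaw 0.62 tilt [ 0.0005 -0.0031] -> tool shift [-0.0003 -0.0004  0.0004] F [-0.   0.1  0.6] w 0.0288
```

View pics/w5.png

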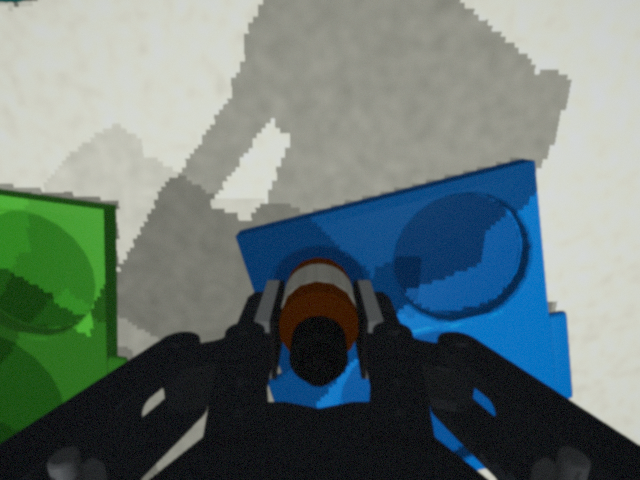

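Request:
{"fn": "drive_tool", "kwargs": {"motion": "0 0 0 0 0 0.001 20; 0 0 0 0 0 0 52; 0 0 0 0 0 0 52; 0 0 0 0 0 -0.02 52; 0 0 0 0 0 -0.06 52; 0 0 0 0 0 -0.06 52; 0 0 0 0 0 -0.02 75; 0 0 0 0 0 0 75"}}

```text
clock: 9.28
position: [0.528, -0.2756, 0.1787]
ee_rot: [0.001, 1.0, 0.005, -0.001]
contact_force: [-0.6, 0.3, -1.6]
width: 0.0639
```

```bash
python3 - <<'E'
from h import *
rel(.4322,.1926,.16)
p,d=get_image("wrist");im=p[:,:,::-1].copy();cv2.imwrite("pics/w6.png",im)
E
```

```text
fix turn wx,wy [0.11 0.07]
t 9.28 pos [ 0.528  -0.2756  0.1787] yaw 0.61 tilt [-0.0012 -0.0019] -> tool shift [-0.0908 -0.4692  0.0179] F [-0.6  0.3 -1.6] w 0.0639
```

View pics/w6.png

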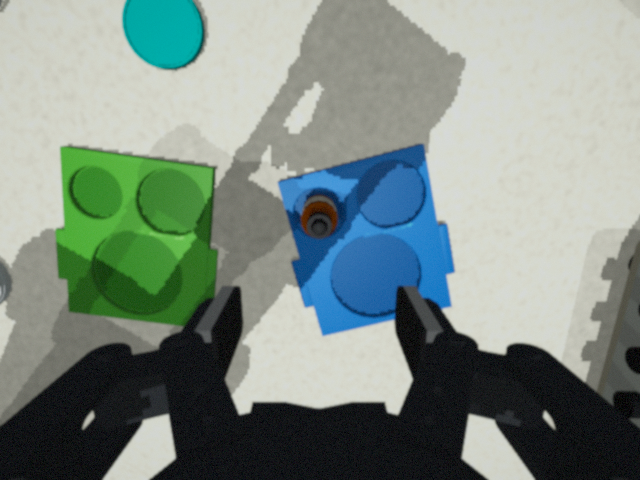

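Request:
{"fn": "drive_tool", "kwargs": {"motion": "0 0 0 -0.005 -0.03 0 75; 0 0 0 -0.012 -0.06 0 75; 0 0 0 -0.012 -0.06 0 75; 0 0 0 -0.012 -0.06 0 75; 0 0 0 -0.012 -0.06 0 75; 0 0 0 -0.012 -0.06 0 75; 0 0 0 -0.012 -0.06 0 75; 0 0 0 -0.008 -0.04 0 75; 0 0 0 0 -0.01 0 75; 0 0 0 0 0 0 75"}}

```text
clock: 10.58
position: [0.4281, 0.1725, 0.1609]
ee_rot: [-0.001, 1.0, 0.004, -0.016]
contact_force: [-0.3, -0.0, -0.3]
width: 0.064
```

```bash
python3 - <<'E'
from h import *
rel(.4322,.1926,.02)
E
```

```text
fix turn wx,wy [-0.13  1.79]
t 10.57 pos [0.4281 0.1725 0.1609] yaw 0.41 tilt [-0.0313  0.0021] -> tool shift [ 0.0086 -0.0198  0.1407] F [-0.3 -0.  -0.3] w 0.064
```

Request:
{"fn": "drive_tool", "kwargs": {"motion": "0 1.8 0 0.004 -0.02 0.01 75; 0 0 0 0 0 0.02 75; 0 0 0 0 0 0.02 75; 0 0 0 0 0 0 75"}}

```text
clock: 11.08
position: [0.4332, 0.1869, 0.1074]
ee_rot: [0.001, 1.0, 0.0, -0.001]
contact_force: [0.2, -1.3, -0.3]
width: 0.0642
```

```bash
python3 - <<'E'
from h import *
T=rel(.4322,.1926,.02)
p,d=get_image("wrist");im=p[:,:,::-1].copy();cv2.imwrite("pics/w7.png",im)
for b in blobs(im,105,130,130,50,100): print(b,onz("wrist",*b[0],.055,T))
E
```

```text
fix turn wx,wy [0.11 0.09]
t 11.07 pos [0.4332 0.1869 0.1074] yaw 0.06 tilt [-0.0015 -0.002 ] -> tool shift [-0.0008 -0.0059  0.0874] F [ 0.2 -1.3 -0.3] w 0.0642
([308.8, 257.1], [275, 223, 68, 69, 3636]) [0.43303472 0.19231334 0.055     ]
```

View pics/w7.png

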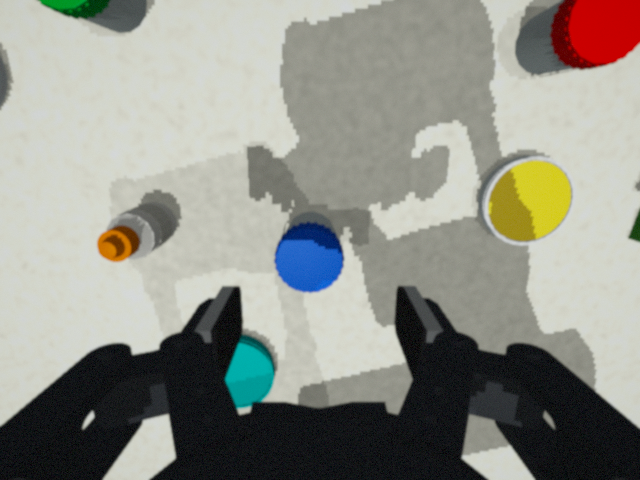

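Request:
{"fn": "drive_tool", "kwargs": {"motion": "0 0 0 0 -0.0055 0.02 75; 0 0 0 0 0 0.03 75; 0 0 0 0 0 0.02 75; 0 0 0 0 0 0.01 75; 0 0 0 0 0 0 75"}}

```text
clock: 11.75
position: [0.4405, 0.1902, 0.0304]
ee_rot: [0.0, 1.0, -0.002, 0.005]
contact_force: [-0.3, -0.0, -0.2]
width: 0.0638
```

```bash
python3 - <<'E'
from h import *
T=rel(.433,.1924,.022)
E
```

```text
fix turn wx,wy [ 0.01 -0.59]
t 11.75 pos [0.4405 0.1902 0.0304] yaw -0.24 tilt [ 0.0102 -0.0002] -> tool shift [-0.0076 -0.0022  0.0083] F [-0.3 -0.  -0.2] w 0.0638
```

Request:
{"fn": "drive_tool", "kwargs": {"motion": "0 -0.6 0 -0.0075 -0.002 0.004 75; 0 0 0 0 0 0.004 75; 0 0 0 0 0 0 75"}}

```text
clock: 12.12
position: [0.4341, 0.1926, 0.0237]
ee_rot: [-0.0, 1.0, -0.002, 0.001]
contact_force: [0.5, -0.1, -0.6]
width: 0.0639
```

```bash
python3 - <<'E'
from h import *
T=rel(.433,.1924,.022)
E
```

```text
fix turn wx,wy [-0.05 -0.16]
t 12.12 pos [0.4341 0.1926 0.0237] yaw -0.25 tilt [0.0028 0.0009] -> tool shift [-0.0011  0.0002  0.0017] F [ 0.5 -0.1 -0.6] w 0.0639
```

Request:
{"fn": "drive_tool", "kwargs": {"motion": "0 0 0 -0.001 0 0.001 30; 0 0 0 0 0 0 30; 0 0 0 0 0 0 30; 0 0 0 0 0 0 30", "newtons": 30}}

```text
clock: 12.62
position: [0.4333, 0.1928, 0.0231]
ee_rot: [-0.001, 1.0, -0.002, 0.002]
contact_force: [-0.6, 0.4, -0.4]
width: 0.0388
```

```bash
python3 - <<'E'
from h import *
T=rel(.433,.1924,.022)
p,d=get_image("wrist");im=p[:,:,::-1].copy();cv2.imwrite("pics/w8.png",im)
E
```

```text
fix turn wx,wy [-0.07 -0.22]
t 12.62 pos [0.4333 0.1928 0.0231] yaw -0.23 tilt [0.0038 0.0012] -> tool shift [-0.0003  0.0005  0.0011] F [-0.6  0.4 -0.4] w 0.0388
```

View pics/w8.png

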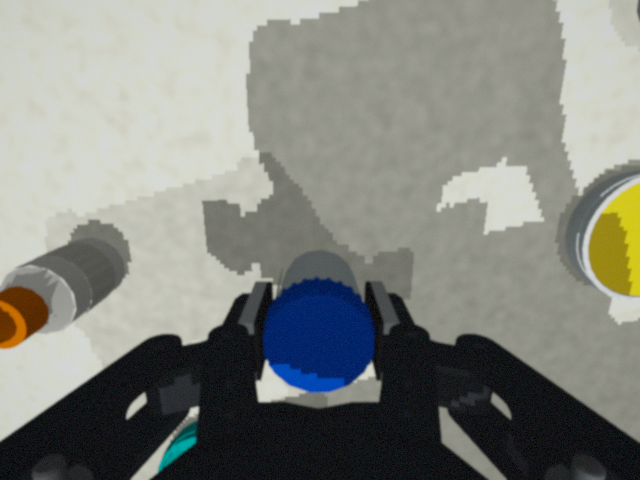

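Request:
{"fn": "drive_tool", "kwargs": {"motion": "0 0 0 0 0 -0.02 30; 0 0 0 0 0 -0.05 30; 0 0 0 0 0 -0.05 30; 0 0 0 0.005 0.03 -0.03 30; 0 0 0 0.013 0.058 0 30; 0 0 0 0.013 0.058 0 30; 0 0 0 0.013 0.058 0 30; 0 0 0 0.013 0.058 0 30; 0 0 0 0.013 0.058 0 30; 0 0 0 0.013 0.058 0 30; 0 0 0 0.013 0.05 0 30; 0 0 0 0.013 0.03 0 30"}}

```text
clock: 14.18
position: [0.5441, -0.2781, 0.1782]
ee_rot: [-0.001, 1.0, 0.0, 0.004]
contact_force: [0.9, 1.2, -0.2]
width: 0.0392
```

Request:
{"fn": "drive_tool", "kwargs": {"motion": "0 0 0 0.005 0.015 0 30; 0 0 0 0 0 0 30"}}

```text
clock: 14.42
position: [0.5491, -0.2951, 0.177]
ee_rot: [-0.001, 1.0, -0.001, 0.003]
contact_force: [0.1, 0.6, -1.8]
width: 0.0394
```

```bash
python3 - <<'E'
from h import *
T=rel(.5451,-.3384,.026)
E
```

```text
fix turn wx,wy [-0.14 -0.37]
t 14.43 pos [ 0.5491 -0.2951  0.177 ] yaw -0.12 tilt [0.0065 0.0025] -> tool shift [-0.0049  0.0437  0.1509] F [ 0.1  0.6 -1.8] w 0.0394
```

Request:
{"fn": "drive_tool", "kwargs": {"motion": "0 -0.3 0 -0.005 0.022 0 30; 0 0 0 0 0.021 0 30; 0 0 0 0 0 0.02 30; 0 0 0 0 0 0.02 30; 0 0 0 0 0 0 30"}}

```text
clock: 15.05
position: [0.5428, -0.3402, 0.1374]
ee_rot: [-0.001, 1.0, 0.0, 0.001]
contact_force: [-0.5, -0.8, -1.0]
width: 0.0391
```

```bash
python3 - <<'E'
from h import *
T=rel(.5451,-.3384,.026)
E
```

```text
fix turn wx,wy [-0.08 -0.07]
t 15.05 pos [ 0.5428 -0.3402  0.1374] yaw 0.03 tilt [0.0013 0.0013] -> tool shift [ 0.0021 -0.0016  0.1114] F [-0.5 -0.8 -1. ] w 0.0391
```

Request:
{"fn": "drive_tool", "kwargs": {"motion": "0 0 0 0.002 -0.0015 0.02 30; 0 0 0 0 0 0.03 30; 0 0 0 0 0 0.02 30; 0 0 0 0 0 0.01 30; 0 0 0 0 0 0 30"}}

```text
clock: 15.68
position: [0.5481, -0.3425, 0.0613]
ee_rot: [0.003, 1.0, 0.001, 0.004]
contact_force: [-0.1, 0.6, -0.5]
width: 0.0392
```

```bash
python3 - <<'E'
from h import *
T=rel(.5451,-.3384,.026)
E
```

```text
fix turn wx,wy [ 0.29 -0.52]
t 15.68 pos [ 0.5481 -0.3425  0.0613] yaw 0.06 tilt [ 0.009  -0.0051] -> tool shift [-0.0033 -0.0043  0.0352] F [-0.1  0.6 -0.5] w 0.0392
```

Request:
{"fn": "drive_tool", "kwargs": {"motion": "0.3 -0.5 0 -0.003 -0.004 0.008 30; 0 0 0 0 0 0.01 30; 0 0 0 0 0 0.008 30; 0 0 0 0 0 0.003 30; 0 0 0 0 0 0 30"}}

```text
clock: 16.3
position: [0.5462, -0.3392, 0.0325]
ee_rot: [0.001, 1.0, 0.001, 0.001]
contact_force: [-0.1, -0.3, -1.4]
width: 0.0392
```

```bash
python3 - <<'E'
from h import *
T=rel(.5451,-.3384,.026)
E
```

```text
fix turn wx,wy [ 0.11 -0.15]
t 16.3 pos [ 0.5462 -0.3392  0.0325] yaw 0.08 tilt [ 0.0027 -0.0018] -> tool shift [-0.0011 -0.0008  0.0065] F [-0.1 -0.3 -1.4] w 0.0392
```

Request:
{"fn": "drive_tool", "kwargs": {"motion": "0.1 -0.1 0 -0.001 -0.001 0.003 30; 0 0 0 0 0 0.002 30; 0 0 0 0 0 0.001 30; 0 0 0 0 0 0 30"}}

```text
clock: 16.8
position: [0.5455, -0.3384, 0.0266]
ee_rot: [0.0, 1.0, 0.001, 0.001]
contact_force: [-0.6, 0.1, -1.1]
width: 0.039
```

```bash
python3 - <<'E'
from h import *
T=rel(.5451,-.3384,.026)
p,d=get_image("wrist");im=p[:,:,::-1].copy();cv2.imwrite("pics/w9.png",im)
E
```

```text
fix turn wx,wy [ 0.04 -0.09]
t 16.8 pos [ 0.5455 -0.3384  0.0266] yaw 0.07 tilt [ 0.0016 -0.0006] -> tool shift [-0.0004 -0.      0.0006] F [-0.6  0.1 -1.1] w 0.039
```

View pics/w9.png

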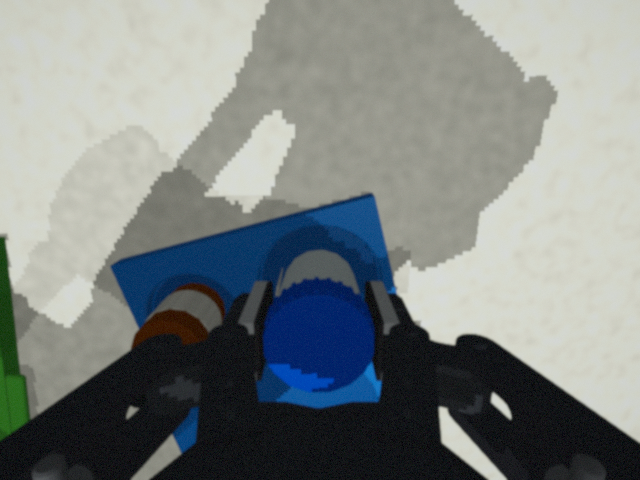

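Request:
{"fn": "drive_tool", "kwargs": {"motion": "0 0 0 0 0 0.001 30; 0 0 0 0 0 0 54; 0 0 0 0 0 0 54; 0 0 0 0 0 -0.01 54; 0 0 0 0 0 -0.03 54; 0 0 0 0 0 -0.05 54; 0 0 0 0 0 -0.04 54; 0 0 0 0 0 0 54"}}

```text
clock: 17.85
position: [0.5458, -0.3388, 0.1624]
ee_rot: [0.001, 1.0, 0.001, 0.002]
contact_force: [-0.6, -0.8, -0.3]
width: 0.046
```

```bash
python3 - <<'E'
from h import *
T=rel(.4590,.0482,.15)
p,d=get_image("wrist");im=p[:,:,::-1].copy();cv2.imwrite("pics/w10.png",im)
E
```

```text
fix turn wx,wy [ 0.12 -0.21]
t 17.85 pos [ 0.5458 -0.3388  0.1624] yaw 0.07 tilt [ 0.0036 -0.0021] -> tool shift [-0.0864 -0.3871  0.0112] F [-0.6 -0.8 -0.3] w 0.046
```

View pics/w10.png

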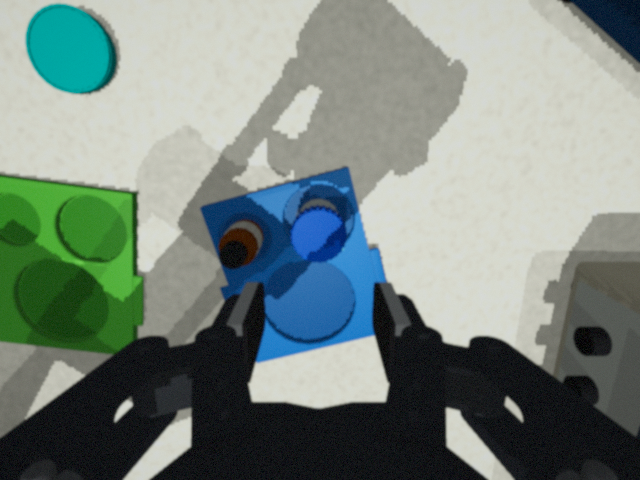

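Request:
{"fn": "drive_tool", "kwargs": {"motion": "0 0 0 0 -0.03 0 75; 0 0 0 0.002 -0.06 0 75; 0 0 0 0.002 -0.06 0 75; 0 0 0 0.002 -0.06 0 75; 0 0 0 0.002 -0.06 0 75; 0 0 0 0.002 -0.05 0 75; 0 0 0 0 -0.03 0 75; 0 0 0 0 -0.01 0 75; 0 0 0 0 0 0 75"}}

```text
clock: 19.02
position: [0.5479, 0.0326, 0.1498]
ee_rot: [-0.002, 1.0, -0.001, -0.009]
contact_force: [-0.2, 0.3, 0.2]
width: 0.064
```

```bash
python3 - <<'E'
from h import *
T=rel(.5557,.0478,.022)
E
```

```text
fix turn wx,wy [-0.26  1.04]
t 19.02 pos [0.5479 0.0326 0.1498] yaw -0.09 tilt [-0.0182  0.0045] -> tool shift [ 0.0101 -0.0146  0.1277] F [-0.2  0.3  0.2] w 0.064
```

Request:
{"fn": "drive_tool", "kwargs": {"motion": "-0.2 1 0 0.008 -0.015 0.01 75; 0 0 0 0 0 0.02 75; 0 0 0 0 0 0.01 75; 0 0 0 0 0 0 75"}}

```text
clock: 19.52
position: [0.5564, 0.0422, 0.1078]
ee_rot: [0.001, 1.0, -0.003, -0.001]
contact_force: [0.5, -0.3, -0.2]
width: 0.0641
```

```bash
python3 - <<'E'
from h import *
T=rel(.5557,.0478,.022)
p,d=get_image("wrist");im=p[:,:,::-1].copy();cv2.imwrite("pics/w11.png",im)
for b in blobs(im,165,6,150,60,300): print(b,onz("wrist",*b[0],.055,T))
E
```

```text
fix turn wx,wy [0.11 0.07]
t 19.52 pos [0.5564 0.0422 0.1078] yaw -0.39 tilt [-0.0013 -0.002 ] -> tool shift [-0.0006 -0.0057  0.0858] F [ 0.5 -0.3 -0.2] w 0.0641
([310.9, 255.5], [277, 221, 68, 69, 3622]) [0.55709633 0.04641747 0.055     ]
```

View pics/w11.png

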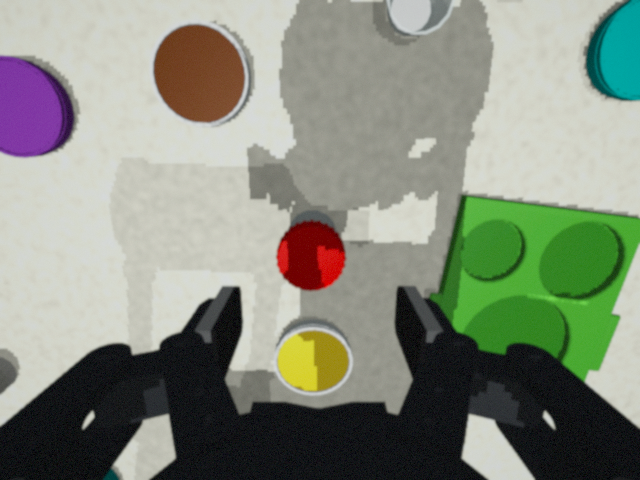

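Request:
{"fn": "drive_tool", "kwargs": {"motion": "0 0 0 0 -0.005 0.02 75; 0 -0.2 0 -0.001 0 0.03 75; 0 -0.2 0 -0.002 0 0.02 75; 0 0 0 -0.002 0 0.012 75; 0 0 0 0 0 0 75"}}

```text
clock: 20.2
position: [0.5561, 0.0447, 0.0283]
ee_rot: [0.001, 1.0, -0.005, 0.001]
contact_force: [-0.4, 0.4, -0.5]
width: 0.0638
```

```bash
python3 - <<'E'
from h import *
T=rel(.5565,.0472,.022)
E
```

```text
fix turn wx,wy [ 0.17 -0.12]
t 20.2 pos [0.5561 0.0447 0.0283] yaw -0.56 tilt [ 0.0021 -0.003 ] -> tool shift [ 0.0004 -0.0026  0.0063] F [-0.4  0.4 -0.5] w 0.0638
```

Request:
{"fn": "drive_tool", "kwargs": {"motion": "0 0 0 0 -0.0025 0.004 75; 0 0 0 0 0 0.002 75; 0 0 0 0 0 0 30; 0 0 0 0 0 0 30; 0 0 0 0 0 0 30; 0 0 0 0 0 0 30"}}

```text
clock: 20.95
position: [0.5583, 0.0472, 0.0245]
ee_rot: [0.002, 1.0, -0.005, 0.004]
contact_force: [0.1, 0.9, -0.8]
width: 0.0388
```

```bash
python3 - <<'E'
from h import *
T=rel(.5356,-.1446,.025)
E
```

```text
fix turn wx,wy [ 0.18 -0.43]
t 20.95 pos [0.5583 0.0472 0.0245] yaw -0.56 tilt [ 0.0074 -0.0032] -> tool shift [-0.0208  0.192  -0.    ] F [ 0.1  0.9 -0.8] w 0.0388
```

Request:
{"fn": "drive_tool", "kwargs": {"motion": "0 0 0 0 0 -0.02 30; 0 0 0 0 0 -0.04 30; 0 0 0 0 0 -0.04 30; 0 0 0 -0.002 0.03 -0.01 30; 0 0 0 -0.006 0.055 0 30; 0 0 0 -0.006 0.055 0 30; 0 0 0 -0.006 0.04 0 30; 0 0 0 0 0.01 0 30; 0 0 0 0 0 0 30"}}

```text
clock: 22.08
position: [0.5355, -0.1466, 0.1381]
ee_rot: [0.002, 1.0, -0.004, 0.004]
contact_force: [-0.0, 0.6, -0.5]
width: 0.039
```

```bash
python3 - <<'E'
from h import *
T=rel(.5368,-.1446,.0275)
E
```

```text
fix turn wx,wy [ 0.18 -0.45]
t 22.07 pos [ 0.5355 -0.1466  0.1381] yaw -0.43 tilt [ 0.0077 -0.0032] -> tool shift [ 0.0005 -0.0024  0.1106] F [-0.   0.6 -0.5] w 0.039
```

Request:
{"fn": "drive_tool", "kwargs": {"motion": "0 0 0 0 -0.002 0.02 30; 0 -0.2 0 -0.001 0 0.03 30; 0 -0.2 0 -0.002 0 0.025 30; 0 0 0 -0.001 0 0.012 30; 0 0 0 0 0 0 30"}}

```text
clock: 22.7
position: [0.5335, -0.1379, 0.0495]
ee_rot: [0.0, 1.0, -0.001, 0.001]
contact_force: [0.1, -0.7, -0.8]
width: 0.0389
```

```bash
python3 - <<'E'
from h import *
T=rel(.5368,-.1446,.0275)
E
```

```text
fix turn wx,wy [ 0.02 -0.14]
t 22.7 pos [ 0.5335 -0.1379  0.0495] yaw -0.1 tilt [ 0.0024 -0.0003] -> tool shift [0.0032 0.0067 0.022 ] F [ 0.1 -0.7 -0.8] w 0.0389
```

Request:
{"fn": "drive_tool", "kwargs": {"motion": "0 0.2 0 0.003 0.0065 0.004 30; 0 0 0 0 0 0.007 30; 0 0 0 0 0 0.005 30; 0 0 0 0 0 0 30"}}

```text
clock: 23.2
position: [0.539, -0.1452, 0.0348]
ee_rot: [0.001, 1.0, -0.001, 0.005]
contact_force: [-0.2, -0.3, -0.1]
width: 0.0387
```

```bash
python3 - <<'E'
from h import *
T=rel(.5368,-.1446,.0275)
E
```

```text
fix turn wx,wy [ 0.12 -0.62]
t 23.2 pos [ 0.539  -0.1452  0.0348] yaw -0.08 tilt [ 0.0109 -0.0021] -> tool shift [-0.0022 -0.0007  0.0073] F [-0.2 -0.3 -0.1] w 0.0387
```

Request:
{"fn": "drive_tool", "kwargs": {"motion": "0 -0.2 0 -0.002 -0.001 0.003 30; 0 0 0 0 0 0.003 30; 0 0 0 0 0 0.001 30; 0 0 0 0 0 0 30"}}

```text
clock: 23.7
position: [0.5369, -0.1442, 0.0275]
ee_rot: [0.001, 1.0, -0.001, 0.004]
contact_force: [-0.2, -1.1, -1.0]
width: 0.0392
```

```bash
python3 - <<'E'
from h import *
T=rel(.5368,-.1446,.0275)
p,d=get_image("wrist");im=p[:,:,::-1].copy();cv2.imwrite("pics/w12.png",im)
E
```

```text
fix turn wx,wy [ 0.12 -0.43]
t 23.7 pos [ 0.5369 -0.1442  0.0275] yaw -0.09 tilt [ 0.0075 -0.0022] -> tool shift [-0.0001  0.0004  0.    ] F [-0.2 -1.1 -1. ] w 0.0392
```

View pics/w12.png

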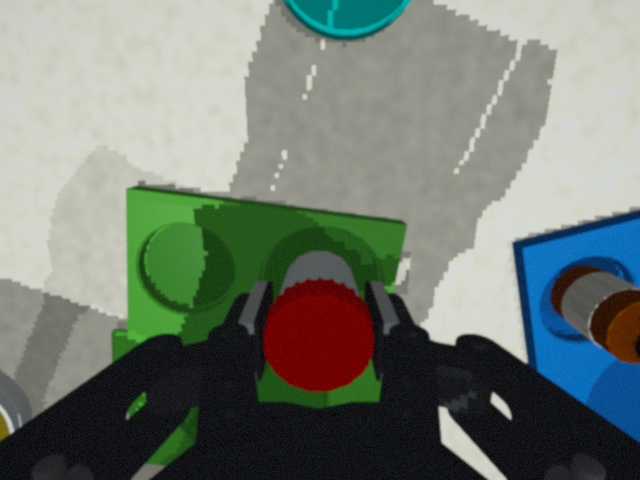

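Request:
{"fn": "drive_tool", "kwargs": {"motion": "0 0 0 0 0 0.001 30; 0 0 0 0 0 0 60; 0 0 0 0 0 0 60; 0 0 0 0 0 -0.01 60; 0 0 0 0 0 -0.04 60; 0 0 0 0 0 -0.05 60; 0 0 0 0 0 -0.03 100; 0 0 0 0 0 0 100"}}

```text
clock: 24.75
position: [0.5366, -0.1442, 0.1632]
ee_rot: [0.002, 1.0, -0.001, 0.005]
contact_force: [-1.1, -0.3, -0.6]
width: 0.0846
```

```bash
python3 - <<'E'
from h import *
T=rel(.4590,.0482,.12)
p,d=get_image("wrist");im=p[:,:,::-1].copy();cv2.imwrite("pics/w13.png",im)
for f in ("w13","w11","w12","w3"):
    D=cv2.imread(f"pics/{f}.png"); cv2.imwrite(f"pics/c_{f}.png",cv2.resize(D[260:400,170:330],None,fx=4,fy=4,interpolation=cv2.INTER_CUBIC))
cv2.imwrite("pics/cc.png",np.hstack([cv2.resize(cv2.imread(f"pics/c_{f}.png"),None,fx=.4,fy=.4) for f in("w13","w11","w12")]))
np.save("pics/w13.npy",d)
print(d[285:330:5,200:245:5].round(3))
E
```

```text
fix turn wx,wy [ 0.18 -0.57]
t 24.75 pos [ 0.5366 -0.1442  0.1632] yaw -0.09 tilt [ 0.0099 -0.0031] -> tool shift [-0.0783 -0.1924  0.0419] F [-1.1 -0.3 -0.6] w 0.0846
[[0.321 0.321 0.321 0.32  0.32  0.32  0.322 0.327 0.328]
 [0.322 0.322 0.322 0.32  0.323 0.323 0.323 0.329 0.33 ]
 [0.135 0.135 0.139 0.324 0.322 0.323 0.323 0.331 0.33 ]
 [0.13  0.134 0.139 0.324 0.324 0.324 0.325 0.331 0.332]
 [0.129 0.133 0.141 0.325 0.324 0.325 0.325 0.332 0.334]
 [0.129 0.134 0.14  0.326 0.328 0.328 0.328 0.328 0.335]
 [0.128 0.134 0.14  0.33  0.328 0.329 0.329 0.328 0.331]
 [0.129 0.134 0.141 0.331 0.331 0.33  0.33  0.329 0.328]
 [0.128 0.134 0.14  0.332 0.331 0.333 0.331 0.332 0.332]]
```

View pics/w13.png

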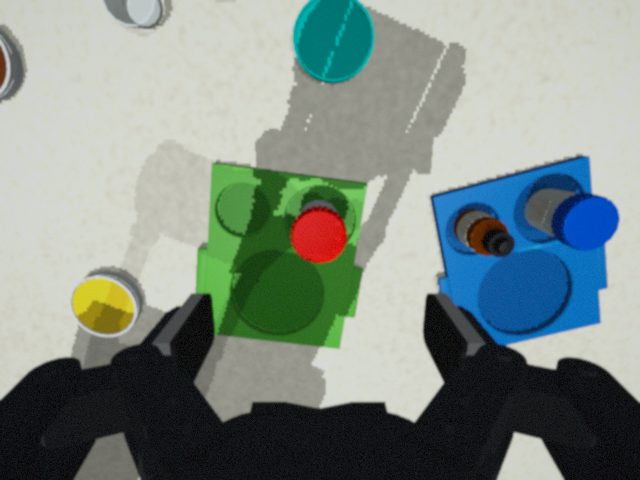

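View pics/cc.png

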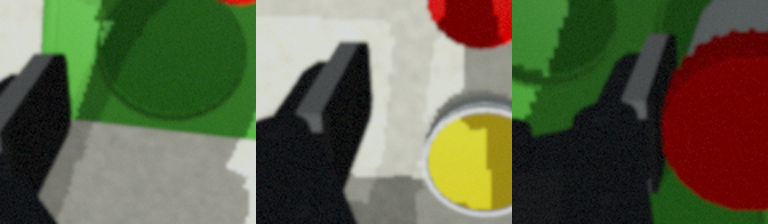

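Request:
{"fn": "drive_tool", "kwargs": {"motion": "0 0.5 0 -0.01 -0.03 0 72; 0 0 0 -0.017 -0.055 0 72; 0 0 0 -0.017 -0.055 0 72; 0 0 0 -0.017 -0.04 0 72; 0 0 0 -0.01 -0.01 0 72; 0 0 0 0 0 0 72"}}

```text
clock: 25.55
position: [0.4583, 0.0506, 0.1522]
ee_rot: [0.0, 1.0, -0.002, 0.001]
contact_force: [0.7, -0.5, -0.1]
width: 0.0614
```

```bash
cat > tip.py <<'E'
from h import *
def tip(d):
    m=camera_model("wrist");K=m["camera_matrix"];A=m["T_tool_cam"]
    v,u=np.mgrid[0:480,0:640];c=np.stack([(u-K[0,2])/K[0,0]*d,-(v-K[1,2])/K[1,1]*d,-d,np.ones_like(d)],-1)
    P=c@A.T; ok=(d>0.05)&(d<.17)&(np.abs(P[...,0])<.02)&(np.abs(P[...,1])<.06)
    q=P[ok];
    for sg in(-1,1):
        r=q[q[:,1]*sg>0.004]; 
        if len(r): print("side",sg,"tip tool z (99.5%)",np.percentile(r[:,2],99.5).round(4),"inner |y| near tip",np.percentile(np.abs(r[r[:,2]>np.percentile(r[:,2],90)][:,1]),[1,50,99]).round(4),"x range",np.percentile(r[:,0],[1,99]).round(4))
E
python3 - <<'E'
from tip import *
T=rel(.4590,.0482,.05)
p,d=get_image("wrist");im=p[:,:,::-1].copy();cv2.imwrite("pics/w14.png",im)
tip(np.load("pics/w13.npy"));tip(d)
for b in blobs(im,22,35,90,50,300): print(b,onz("wrist",*b[0],.013,T))
E
```

```text
fix turn wx,wy [ 0.04 -0.12]
t 25.55 pos [0.4583 0.0506 0.1522] yaw -0.23 tilt [ 0.0022 -0.0008] -> tool shift [0.0004 0.0023 0.1022] F [ 0.7 -0.5 -0.1] w 0.0614
side -1 tip tool z (99.5%) -0.0161 inner |y| near tip [0.0418 0.0423 0.0555] x range [-0.0091  0.0196]
side 1 tip tool z (99.5%) -0.0161 inner |y| near tip [0.0417 0.0423 0.0555] x range [-0.0092  0.0196]
side -1 tip tool z (99.5%) -0.0105 inner |y| near tip [0.0305 0.0314 0.0442] x range [-0.0109  0.0196]
side 1 tip tool z (99.5%) -0.0105 inner |y| near tip [0.0304 0.0313 0.0442] x range [-0.0108  0.0196]
([322.7, 221.4], [290, 190, 67, 64, 3412]) [0.45764294 0.04698472 0.013     ]
```

View pics/w14.png

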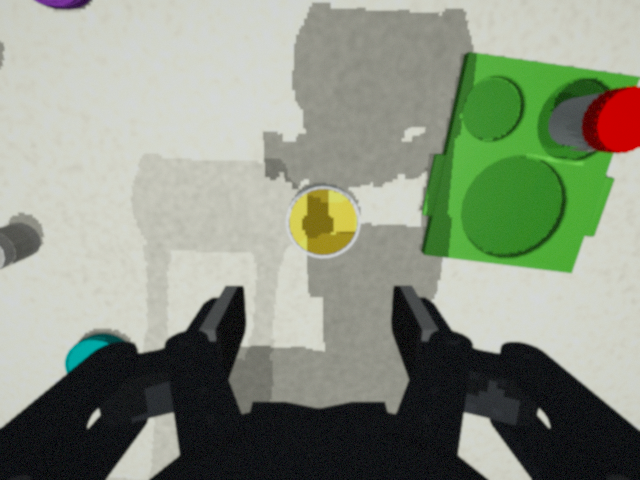

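Request:
{"fn": "drive_tool", "kwargs": {"motion": "0 0 0 0 0.002 0.02 100; 0 -0.1 0 -0.001 0 0.04 100; 0 -0.2 0 -0.002 0 0.03 100; 0 0 0 -0.001 0 0.015 100; 0 0 0 0 0 0 100"}}

```text
clock: 26.22
position: [0.4617, 0.0405, 0.044]
ee_rot: [0.002, 1.0, -0.006, 0.002]
contact_force: [-0.3, -0.3, -0.4]
width: 0.0853
```

```bash
python3 - <<'E'
from tip import *
T=rel(.4583,.0478,.0)
E
```

```text
fix turn wx,wy [ 0.23 -0.18]
t 26.23 pos [0.4617 0.0405 0.044 ] yaw -0.73 tilt [ 0.003  -0.0041] -> tool shift [-0.0037 -0.0075  0.0439] F [-0.3 -0.3 -0.4] w 0.0853
```

Request:
{"fn": "drive_tool", "kwargs": {"motion": "0.2 -0.2 0.7 -0.0035 -0.0075 0.005 100; 0 0 0 0 0 0.015 100; 0 0 0 0 0 0.01 100; 0 0 0 0 0 0 100"}}

```text
clock: 26.72
position: [0.4615, 0.0472, 0.0148]
ee_rot: [0.0, 1.0, -0.015, 0.002]
contact_force: [-1.7, 0.7, -0.1]
width: 0.0853
```

```bash
python3 - <<'E'
from tip import *
T=rel(.4583,.0478,.0)
p,d=get_image("wrist");im=p[:,:,::-1].copy();cv2.imwrite("pics/w15.png",im)
for b in blobs(im,22,35,90,50,300): print(b,onz("wrist",*b[0],.013,T))
E
```

```text
fix turn wx,wy [ 0.02 -0.28]
t 26.73 pos [0.4615 0.0472 0.0148] yaw -1.68 tilt [ 0.0049 -0.0005] -> tool shift [-0.0033 -0.0005  0.0147] F [-1.7  0.7 -0.1] w 0.0853
([318.9, 304.2], [257, 249, 124, 112, 10881]) [0.45772474 0.04712019 0.013     ]
```

View pics/w15.png

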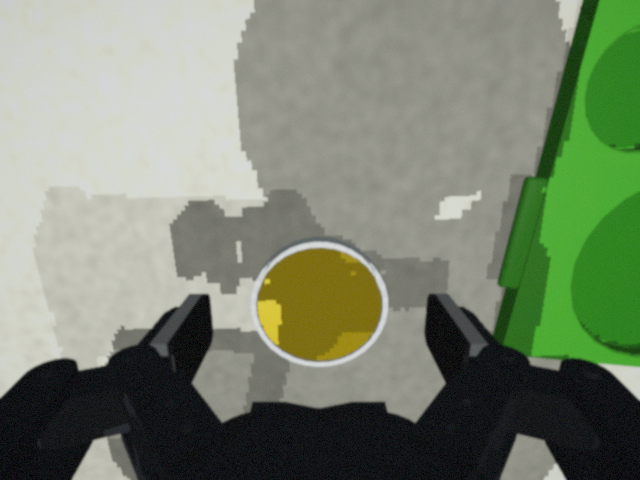

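Request:
{"fn": "drive_tool", "kwargs": {"motion": "0 -0.3 -1.5 -0.0035 0 0.006 100; 0 0 0 0 0 0.005 100; 0 0 0 0 0 0.002 100; 0 0 0 0 0 0 100"}}

```text
clock: 27.28
position: [0.4589, 0.0474, 0.0022]
ee_rot: [0.0, 1.0, -0.001, 0.001]
contact_force: [0.7, 0.1, -0.1]
width: 0.0849
```

```bash
python3 - <<'E'
from tip import *
T=rel(.4580,.0475,.0)
E
```

```text
fix turn wx,wy [ 0.03 -0.13]
t 27.27 pos [0.4589 0.0474 0.0022] yaw -0.07 tilt [ 0.0022 -0.0005] -> tool shift [-0.0009 -0.0001  0.0022] F [ 0.7  0.1 -0.1] w 0.0849
```

Request:
{"fn": "drive_tool", "kwargs": {"motion": "0 0 0 -0.001 0 0.002 100; 0 0 0 0 0 0 60; 0 0 0 0 0 0 60; 0 0 0 0 0 0 60; 0 0 0 0 0 0 60", "newtons": 35}}

```text
clock: 27.9
position: [0.4583, 0.0474, 0.0007]
ee_rot: [0.0, 1.0, -0.001, 0.002]
contact_force: [-0.1, -0.4, 0.3]
width: 0.0586
```

```bash
python3 - <<'E'
from tip import *
T=rel(.4580,.0475,.0)
p,d=get_image("wrist");im=p[:,:,::-1].copy();cv2.imwrite("pics/w16.png",im);tip(d)
E
```

```text
fix turn wx,wy [ 0.03 -0.18]
t 27.9 pos [0.4583 0.0474 0.0007] yaw -0.07 tilt [ 0.0032 -0.0005] -> tool shift [-0.0003 -0.0001  0.0007] F [-0.1 -0.4  0.3] w 0.0586
side -1 tip tool z (99.5%) 0.0019 inner |y| near tip [0.009  0.0458 0.0598] x range [-0.0163  0.0196]
side 1 tip tool z (99.5%) 0.0019 inner |y| near tip [0.008  0.0459 0.0598] x range [-0.0162  0.0196]
```

View pics/w16.png

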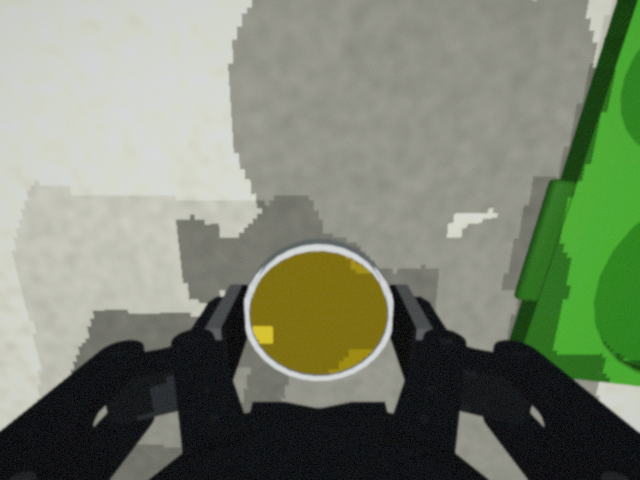

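Request:
{"fn": "drive_tool", "kwargs": {"motion": "0 0 0 0 0 -0.01 60; 0 0 0 0 0 -0.02 60; 0 0 0 0 0 -0.03 60; 0 0 0 0 0 0 60"}}

```text
clock: 28.45
position: [0.4581, 0.0474, 0.0635]
ee_rot: [0.0, 1.0, -0.001, 0.002]
contact_force: [0.7, 0.5, -0.4]
width: 0.0582
```

```bash
python3 - <<'E'
from tip import *
T=rel(.468,-.3296,.12)
p,d=get_image("wrist");im=p[:,:,::-1].copy();cv2.imwrite("pics/w17.png",im)
E
```

```text
fix turn wx,wy [ 0.03 -0.18]
t 28.45 pos [0.4581 0.0474 0.0635] yaw -0.07 tilt [ 0.0031 -0.0005] -> tool shift [ 0.0105  0.377  -0.0563] F [ 0.7  0.5 -0.4] w 0.0582
```

View pics/w17.png

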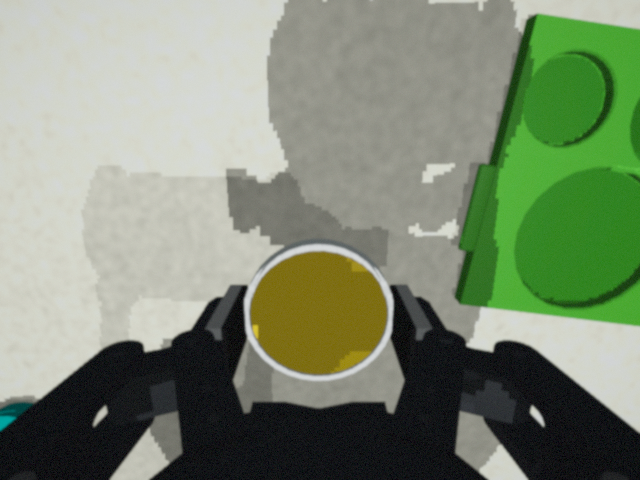

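Request:
{"fn": "drive_tool", "kwargs": {"motion": "0 0 0 0 0 -0.03 60; 0 0 0 0 0 -0.03 60; 0 0 0 0.001 0.025 -0.01 60; 0 0 0 0.0015 0.045 0 60; 0 0 0 0.0015 0.045 0 60; 0 0 0 0.0015 0.045 0 60; 0 0 0 0.0015 0.045 0 60; 0 0 0 0.0015 0.045 0 60; 0 0 0 0.0015 0.045 0 60; 0 0 0 0 0.04 0 60; 0 0 0 0 0.02 0 60; 0 0 0 0 0 0 60"}}

```text
clock: 30.0
position: [0.4596, -0.3146, 0.1211]
ee_rot: [-0.005, 1.0, 0.0, -0.01]
contact_force: [-0.6, 0.7, -0.7]
width: 0.0582
```

```bash
python3 - <<'E'
from tip import *
T=rel(.468,-.3296,.0037)
E
```

```text
fix turn wx,wy [-0.6   1.15]
t 30.0 pos [ 0.4596 -0.3146  0.1211] yaw 0.03 tilt [-0.0201  0.0104] -> tool shift [0.0108 0.0162 0.1171] F [-0.6  0.7 -0.7] w 0.0582
```

Request:
{"fn": "drive_tool", "kwargs": {"motion": "-0.5 1 0 0.008 0.016 0.01 60; 0 0 0 0 0 0.02 60; 0 0 0 0 0 0.02 60; 0 0 0 0 0 0.01 60; 0 0 0 0 0 0 60"}}

```text
clock: 30.62
position: [0.4688, -0.3263, 0.0571]
ee_rot: [-0.002, 1.0, 0.003, -0.001]
contact_force: [0.5, 0.4, 0.2]
width: 0.0583
```

```bash
python3 - <<'E'
from tip import *
T=rel(.468,-.3296,.0037)
E
```

```text
fix turn wx,wy [-0.2   0.06]
t 30.62 pos [ 0.4688 -0.3263  0.0571] yaw 0.33 tilt [-0.001   0.0035] -> tool shift [-0.0008  0.0035  0.0534] F [0.5 0.4 0.2] w 0.0583
```

Request:
{"fn": "drive_tool", "kwargs": {"motion": "-0.2 -0.2 0 -0.001 0.0035 0.01 60; 0 -0.1 0 0 0 0.015 60; 0 0 0 -0.001 0 0.01 60; 0 0 0 0 0 0.004 60; 0 0 0 0 0 0 60"}}

```text
clock: 31.25
position: [0.4674, -0.3304, 0.0164]
ee_rot: [0.001, 1.0, 0.003, -0.002]
contact_force: [0.0, 0.9, -0.5]
width: 0.0583
```

```bash
python3 - <<'E'
from tip import *
T=rel(.468,-.3296,.0037)
E
```

```text
fix turn wx,wy [0.1  0.28]
t 31.25 pos [ 0.4674 -0.3304  0.0164] yaw 0.36 tilt [-0.0048 -0.0018] -> tool shift [ 0.0007 -0.0008  0.0127] F [ 0.   0.9 -0.5] w 0.0583
```

Request:
{"fn": "drive_tool", "kwargs": {"motion": "0.1 0.3 0 0 -0.001 0.004 60; 0 0 0 0 0 0.003 60; 0 0 0 0 0 0.002 60; 0 0 0 0 0 0 60"}}

```text
clock: 31.75
position: [0.4679, -0.3298, 0.0076]
ee_rot: [0.001, 1.0, 0.003, 0.001]
contact_force: [0.5, 0.4, 0.2]
width: 0.0577
```

```bash
python3 - <<'E'
from tip import *
T=rel(.468,-.3296,.0037)
E
```

```text
fix turn wx,wy [ 0.06 -0.12]
t 31.75 pos [ 0.4679 -0.3298  0.0076] yaw 0.35 tilt [ 0.0022 -0.001 ] -> tool shift [ 0.0001 -0.0002  0.0039] F [0.5 0.4 0.2] w 0.0577
```

Request:
{"fn": "drive_tool", "kwargs": {"motion": "0 0 0 0 0 0.002 60; 0 0 0 0 0 0.001 60; 0 0 0 0 0 0.001 60; 0 0 0 0 0 0 60"}}

```text
clock: 32.25
position: [0.4681, -0.33, 0.0037]
ee_rot: [0.001, 1.0, 0.003, 0.001]
contact_force: [-0.7, 0.6, 0.5]
width: 0.0582
```

```bash
python3 - <<'E'
from tip import *
T=rel(.468,-.3296,.0037)
p,d=get_image("wrist");im=p[:,:,::-1].copy();cv2.imwrite("pics/w18.png",im)
E
```

```text
fix turn wx,wy [ 0.09 -0.16]
t 32.25 pos [ 0.4681 -0.33    0.0037] yaw 0.36 tilt [ 0.0027 -0.0016] -> tool shift [-0.0001 -0.0004 -0.    ] F [-0.7  0.6  0.5] w 0.0582
```

View pics/w18.png

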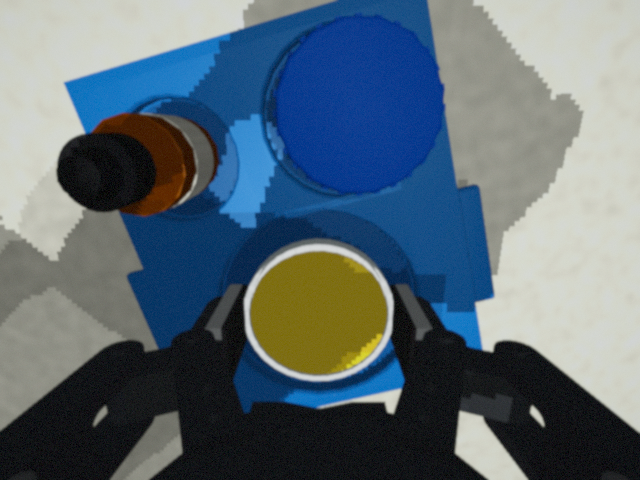

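Request:
{"fn": "drive_tool", "kwargs": {"motion": "0 0 0 0 0 0.001 60; 0 0 0 0 0 0 82; 0 0 0 0 0 0 82; 0 0 0 0 0 -0.01 82; 0 0 0 0 0 -0.04 82; 0 0 0 0 0 -0.05 82; 0 0 0 0 0 -0.05 100; 0 0 0 0 0 0 100"}}

```text
clock: 33.3
position: [0.4681, -0.3301, 0.1597]
ee_rot: [0.001, 1.0, 0.003, 0.002]
contact_force: [-0.5, -0.2, -0.2]
width: 0.0853
```

```bash
python3 - <<'E'
from tip import *
T=rel(.539,.4143,.16)
p,d=get_image("wrist");im=p[:,:,::-1].copy();cv2.imwrite("pics/w19.png",im)
E
```

```text
fix turn wx,wy [ 0.13 -0.2 ]
t 33.3 pos [ 0.4681 -0.3301  0.1597] yaw 0.35 tilt [ 0.0035 -0.0023] -> tool shift [ 0.0755 -0.744  -0.0018] F [-0.5 -0.2 -0.2] w 0.0853
```

View pics/w19.png

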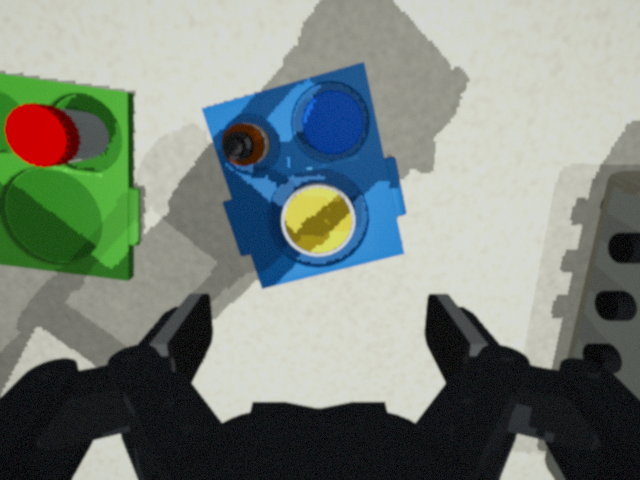

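Request:
{"fn": "drive_tool", "kwargs": {"motion": "0 0 0 0.003 -0.03 -0.01 100; 0 0 0 0.006 -0.061 -0.003 100; 0 0 0 0.006 -0.061 -0.003 100; 0 0 0 0.006 -0.061 -0.003 100; 0 0 0 0.006 -0.061 -0.003 100; 0 0 0 0.006 -0.061 -0.003 100; 0 0 0 0.006 -0.061 -0.003 100; 0 0 0 0.006 -0.061 -0.003 100; 0 0 0 0.006 -0.061 -0.003 100; 0 0 0 0.006 -0.061 -0.003 100; 0 0 0 0.006 -0.06 -0.003 100; 0 0 0 0.006 -0.03 0 100"}}

```text
clock: 34.85
position: [0.5252, 0.3542, 0.1819]
ee_rot: [-0.0, 1.0, -0.0, -0.015]
contact_force: [1.0, -0.0, -0.4]
width: 0.086
```

```bash
python3 - <<'E'
from tip import *
T=rel(.539,.4143,.16)
E
```

```text
fix turn wx,wy [-0.05  1.68]
t 34.85 pos [0.5252 0.3542 0.1819] yaw -0.03 tilt [-0.0293  0.0009] -> tool shift [ 0.0144 -0.0601  0.0215] F [ 1.  -0.  -0.4] w 0.086
```

Request:
{"fn": "drive_tool", "kwargs": {"motion": "0 1.4 0 0.008 -0.025 0 100; 0 0 0 0 -0.02 0.01 100; 0 0 0 0 -0.003 0.03 100; 0 0 0 0 0 0.01 100; 0 0 0 0 0 0 100"}}

```text
clock: 35.48
position: [0.5286, 0.4043, 0.1217]
ee_rot: [0.003, 1.0, 0.001, -0.009]
contact_force: [-0.1, -0.5, 0.8]
width: 0.0854
```

```bash
python3 - <<'E'
from tip import *
T=rel(.539,.4143,.0)
p,d=get_image("wrist");im=p[:,:,::-1].copy();cv2.imwrite("pics/w20.png",im)
for b in blobs(im,160,6,120,50,300): print(b,onz("wrist",*b[0],.013,T))
E
```

```text
fix turn wx,wy [0.37 0.98]
t 35.48 pos [0.5286 0.4043 0.1217] yaw 0.15 tilt [-0.0171 -0.0065] -> tool shift [ 0.0125 -0.0108  0.1214] F [-0.1 -0.5  0.8] w 0.0854
([304.2, 214.0], [267, 178, 75, 73, 4313]) [0.53897062 0.41371559 0.013     ]
```

View pics/w20.png

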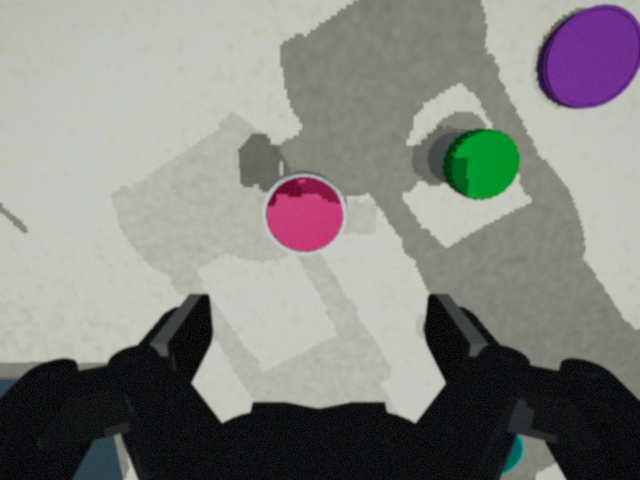

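Request:
{"fn": "drive_tool", "kwargs": {"motion": "0.3 0.8 0 0.010 -0.009 0.01 100; 0 0 0 0 0 0.03 100; 0 0 0 -0.001 0 0.03 100; 0 0 0 0 0 0.01 100; 0 0 0 0 0 0 100"}}

```text
clock: 36.15
position: [0.5439, 0.4159, 0.0438]
ee_rot: [-0.003, 1.0, 0.0, 0.005]
contact_force: [0.3, -1.0, 0.1]
width: 0.0852
```

```bash
python3 - <<'E'
from tip import *
T=rel(.539,.4140,.0)
E
```

```text
fix turn wx,wy [-0.35 -0.54]
t 36.15 pos [0.5439 0.4159 0.0438] yaw -0.0 tilt [0.0094 0.0062] -> tool shift [-0.0053  0.0021  0.0438] F [ 0.3 -1.   0.1] w 0.0852
```

Request:
{"fn": "drive_tool", "kwargs": {"motion": "-0.3 -0.5 0 -0.005 0.002 0.005 100; 0 0 0 0 0 0.015 100; 0 0 0 0 0 0.01 100; 0 0 0 0 0 0.003 100; 0 0 0 0 0 0 100"}}

```text
clock: 36.78
position: [0.5405, 0.4149, 0.0113]
ee_rot: [-0.002, 1.0, -0.0, 0.002]
contact_force: [-0.1, -0.1, 0.5]
width: 0.0855
```

```bash
python3 - <<'E'
from tip import *
T=rel(.539,.4140,.0)
p,d=get_image("wrist");im=p[:,:,::-1].copy();cv2.imwrite("pics/w21.png",im)
for b in blobs(im,160,6,120,50,300): print(b,onz("wrist",*b[0],.013,T))
E
```

```text
fix turn wx,wy [-0.19 -0.25]
t 36.77 pos [0.5405 0.4149 0.0113] yaw -0.01 tilt [0.0044 0.0033] -> tool shift [-0.0015  0.0009  0.0113] F [-0.1 -0.1  0.5] w 0.0855
([321.2, 303.0], [259, 246, 126, 115, 11389]) [0.53901424 0.41371888 0.013     ]
```

View pics/w21.png

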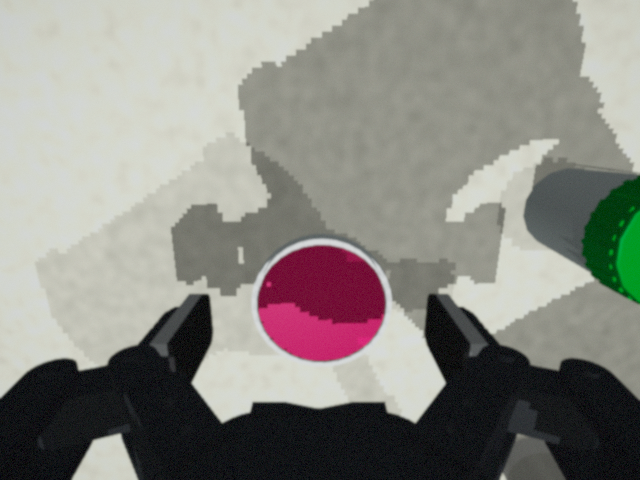

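Request:
{"fn": "drive_tool", "kwargs": {"motion": "-0.2 -0.2 0 -0.0015 0.001 0.005 100; 0 0 0 0 0 0.004 100; 0 0 0 0 0 0.001 100; 0 0 0 0 0 0 100"}}

```text
clock: 37.33
position: [0.5394, 0.4142, 0.0014]
ee_rot: [-0.0, 1.0, -0.0, 0.001]
contact_force: [0.2, -0.1, -0.1]
width: 0.0855
```

```bash
python3 - <<'E'
from tip import *
T=rel(.539,.4138,.0)
E
```

```text
fix turn wx,wy [-0.02 -0.11]
t 37.33 pos [0.5394 0.4142 0.0014] yaw -0.01 tilt [0.0019 0.0003] -> tool shift [-0.0004  0.0004  0.0014] F [ 0.2 -0.1 -0.1] w 0.0855
```

Request:
{"fn": "drive_tool", "kwargs": {"motion": "0 0 0 0 0 0.001 100; 0 0 0 0 0 0 60; 0 0 0 0 0 0 60; 0 0 0 0 0 0 60; 0 0 0 0 0 0 60"}}

```text
clock: 37.95
position: [0.5398, 0.4144, 0.0011]
ee_rot: [-0.001, 1.0, -0.0, 0.002]
contact_force: [0.1, -0.3, 0.5]
width: 0.0584
```

```bash
python3 - <<'E'
from tip import *
T=rel(.468,-.1065,.0035)
E
```

```text
fix turn wx,wy [-0.06 -0.17]
t 37.95 pos [0.5398 0.4144 0.0011] yaw -0.01 tilt [0.003  0.0011] -> tool shift [-0.0717  0.5209 -0.0032] F [ 0.1 -0.3  0.5] w 0.0584
```

Request:
{"fn": "drive_tool", "kwargs": {"motion": "0 0 0 0 0 -0.01 60; 0 0 0 0 0 -0.03 60; 0 0 0 0 0 -0.05 60; 0 0 0 0 0 -0.05 60; 0 0 0 -0.003 0.025 -0.02 60; 0 0 0 -0.007 0.05 -0.002 60; 0 0 0 -0.007 0.05 -0.002 60; 0 0 0 -0.007 0.05 -0.002 60; 0 0 0 -0.007 0.05 -0.002 60; 0 0 0 -0.007 0.05 -0.002 60; 0 0 0 -0.007 0.05 -0.002 60; 0 0 0 -0.007 0.05 -0.002 60"}}

```text
clock: 39.45
position: [0.4886, 0.0322, 0.1872]
ee_rot: [-0.002, 1.0, 0.004, 0.008]
contact_force: [1.2, -0.6, 0.6]
width: 0.0583
```

Request:
{"fn": "drive_tool", "kwargs": {"motion": "0 0 0 -0.007 0.05 0 60; 0 0 0 -0.005 0.04 0 60; 0 0 0 0 0.02 0 60; 0 0 0 0 0 0 60"}}

```text
clock: 39.95
position: [0.4763, -0.0847, 0.1902]
ee_rot: [-0.0, 1.0, 0.001, 0.011]
contact_force: [-0.4, 0.7, 0.3]
width: 0.058
```

```bash
python3 - <<'E'
from tip import *
T=rel(.468,-.1065,.0041)
p,d=get_image("wrist");im=p[:,:,::-1].copy();cv2.imwrite("pics/w22.png",im)
E
```

```text
fix turn wx,wy [-0.04 -1.25]
t 39.95 pos [ 0.4763 -0.0847  0.1902] yaw 0.1 tilt [0.0218 0.0007] -> tool shift [-0.0124  0.022   0.1858] F [-0.4  0.7  0.3] w 0.058
```

View pics/w22.png

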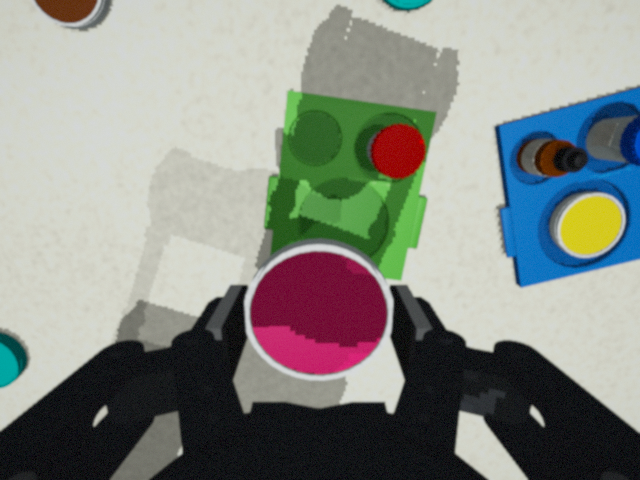

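Request:
{"fn": "drive_tool", "kwargs": {"motion": "0 -1.2 0 -0.008 0.021 0.01 60; 0 0 0 0 0 0.03 60; 0 0 0 0 0 0.04 60; 0 0 0 0 0 0.03 60; 0 0 0 0 0 0.01 60; 0 0 0 0 0 0 60"}}

```text
clock: 40.75
position: [0.4712, -0.0985, 0.07]
ee_rot: [-0.001, 1.0, 0.005, 0.003]
contact_force: [-0.3, -0.3, -0.8]
width: 0.0583
```

```bash
python3 - <<'E'
from tip import *
T=rel(.468,-.1065,.0041)
E
```

```text
fix turn wx,wy [-0.14 -0.36]
t 40.75 pos [ 0.4712 -0.0985  0.07  ] yaw 0.56 tilt [0.0063 0.0025] -> tool shift [-0.0036  0.0081  0.0658] F [-0.3 -0.3 -0.8] w 0.0583
```

Request:
{"fn": "drive_tool", "kwargs": {"motion": "-0.1 -0.3 0 -0.003 0.008 0.01 60; 0 -0.1 0 0 0 0.02 60; 0 0 0 -0.001 0 0.015 60; 0 0 0 0 0 0.004 60; 0 0 0 0 0 0 60"}}

```text
clock: 41.38
position: [0.4714, -0.1093, 0.0233]
ee_rot: [0.002, 1.0, 0.005, 0.004]
contact_force: [-0.6, 0.3, -1.0]
width: 0.0587
```

```bash
python3 - <<'E'
from tip import *
T=rel(.468,-.1065,.0041)
E
```

```text
fix turn wx,wy [ 0.23 -0.48]
t 41.38 pos [ 0.4714 -0.1093  0.0233] yaw 0.62 tilt [ 0.0084 -0.0039] -> tool shift [-0.0035 -0.0029  0.0192] F [-0.6  0.3 -1. ] w 0.0587
```

Request:
{"fn": "drive_tool", "kwargs": {"motion": "0.2 -0.4 0 -0.0035 -0.003 0.005 60; 0 0 0 0 0 0.005 60; 0 0 0 0 0 0.004 60; 0 0 0 0 0 0.002 60; 0 0 0 0 0 0 60"}}

```text
clock: 42.0
position: [0.4687, -0.1066, 0.0075]
ee_rot: [0.001, 1.0, 0.005, 0.002]
contact_force: [0.4, 0.7, -0.9]
width: 0.0583
```

```bash
python3 - <<'E'
from tip import *
T=rel(.468,-.1065,.0041)
E
```

```text
fix turn wx,wy [ 0.08 -0.21]
t 42.0 pos [ 0.4687 -0.1066  0.0075] yaw 0.62 tilt [ 0.0036 -0.0014] -> tool shift [-0.0008 -0.0001  0.0034] F [ 0.4  0.7 -0.9] w 0.0583
```

Request:
{"fn": "drive_tool", "kwargs": {"motion": "0 0 0 -0.001 0 0.002 60; 0 0 0 0 0 0.001 60; 0 0 0 0 0 0.001 60; 0 0 0 0 0 0 60"}}

```text
clock: 42.5
position: [0.4681, -0.1068, 0.0041]
ee_rot: [0.001, 1.0, 0.005, 0.002]
contact_force: [-0.4, 0.8, -0.1]
width: 0.0579
```

```bash
python3 - <<'E'
from tip import *
T=rel(.468,-.1065,.0041)
p,d=get_image("wrist");im=p[:,:,::-1].copy();cv2.imwrite("pics/w23.png",im)
E
```

```text
fix turn wx,wy [ 0.1  -0.26]
t 42.5 pos [ 0.4681 -0.1068  0.0041] yaw 0.62 tilt [ 0.0045 -0.0017] -> tool shift [-0.0001 -0.0003 -0.    ] F [-0.4  0.8 -0.1] w 0.0579
```

View pics/w23.png

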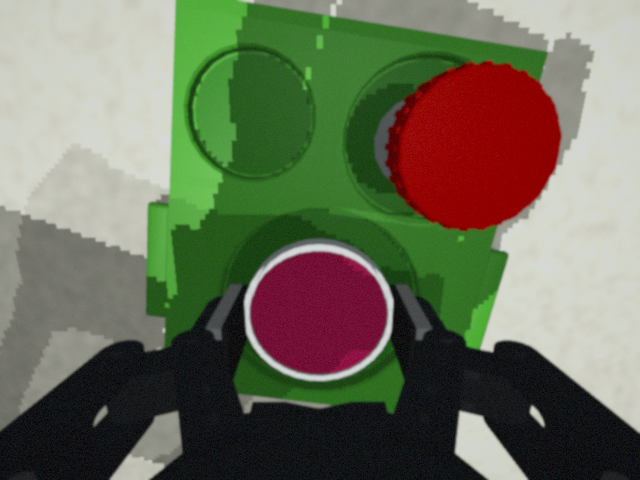

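Centred. I'll release, lift and back away.

Request:
{"fn": "drive_tool", "kwargs": {"motion": "0 0 0 0 0 0.001 60; 0 0 0 0 0 0 82; 0 0 0 0 0 0 82; 0 0 0 0 0 -0.01 82; 0 0 0 0 0 -0.04 82; 0 0 0 0 0 -0.05 82; 0 0 0 0 0 -0.05 82; 0 0 0 -0.04 0 -0.04 82; 0 0 0 -0.05 0 0 82; 0 0 0 -0.04 0 0 82; 0 0 0 0 0 0 82"}}

```text
clock: 43.92
position: [0.335, -0.1084, 0.2033]
ee_rot: [0.003, 1.0, 0.006, 0.005]
contact_force: [1.4, -0.2, 0.3]
width: 0.0704
```

```bash
python3 - <<'E'
from tip import *
T=rel(.4,0,.2)
for n in("wrist","top","scene"):
    p,d=get_image(n);im=p[:,:,::-1].copy();cv2.imwrite(f"pics/f_{n}.png",im)
im=cv2.imread("pics/f_top.png")
cv2.imwrite("pics/f_crop.png",cv2.resize(im[180:330,130:530],None,fx=2,fy=2,interpolation=cv2.INTER_CUBIC))
Wt=posemat(get_state());w=cv2.imread("pics/f_wrist.png")
def loc(c,a,org):
    r=np.radians(a);d=np.array(c[:2])-org;return np.array([np.cos(r)*d[0]+np.sin(r)*d[1],-np.sin(r)*d[0]+np.cos(r)*d[1]])
def org(L,a):
    r=np.radians(a);return np.array(L)+.03*np.array([np.cos(r),np.sin(r)])
ob,og=org([.468,-.3296],15.39),org([.468,-.1065],-7.5)
for nm,args in dict(yellow=(22,35,80,50,100),pinkred=(160,6,120,50,100)).items():
    for b in blobs(im,*args)+[]:
        if b[0][0]>340 and b[0][1]>200 and b[0][0]<540:
            for z in(.018,.058):
                p=onz("top",*b[0],z);print(nm,b,z,p.round(4),"blue",loc(p,15.39,ob).round(4),"green",loc(p,-7.5,og).round(4))
E
```

```text
fix turn wx,wy [ 0.34 -0.55]
t 43.92 pos [ 0.335  -0.1084  0.2033] yaw 0.7 tilt [ 0.0096 -0.0058] -> tool shift [ 0.0663 -0.1076  0.0033] F [ 1.4 -0.2  0.3] w 0.0704
yellow ([488.1, 289.0], [476, 277, 25, 25, 495]) 0.018 [ 0.4691 -0.328   0.018 ] blue [-0.0285  0.0012] green [-0.     -0.2195]
yellow ([488.1, 289.0], [476, 277, 25, 25, 495]) 0.058 [ 0.4709 -0.3144  0.058 ] blue [-0.0232  0.0138] green [ 0.     -0.2058]
pinkred ([405.4, 257.4], [396, 248, 20, 19, 294]) 0.018 [ 0.536  -0.1492  0.018 ] blue [0.0834 0.1559] green [ 0.043  -0.0334]
pinkred ([405.4, 257.4], [396, 248, 20, 19, 294]) 0.058 [ 0.5353 -0.1422  0.058 ] blue [0.0847 0.1628] green [ 0.0414 -0.0266]
pinkred ([384.8, 288.4], [373, 277, 25, 24, 473]) 0.018 [ 0.4688 -0.1048  0.018 ] blue [0.0304 0.2165] green [-0.0294  0.0018]
pinkred ([384.8, 288.4], [373, 277, 25, 24, 473]) 0.058 [ 0.4706 -0.0995  0.058 ] blue [0.0336 0.2212] green [-0.0283  0.0073]
```

View pics/f_crop.png

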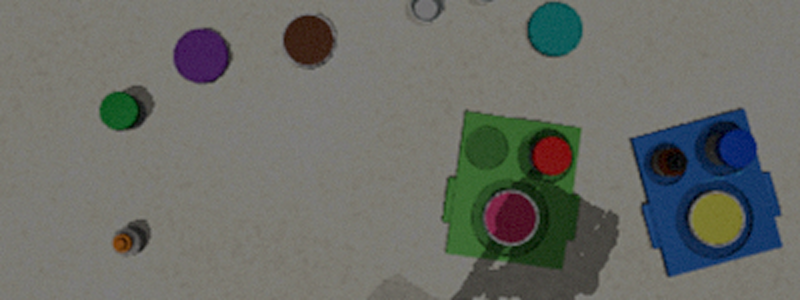

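View pics/f_wrist.png

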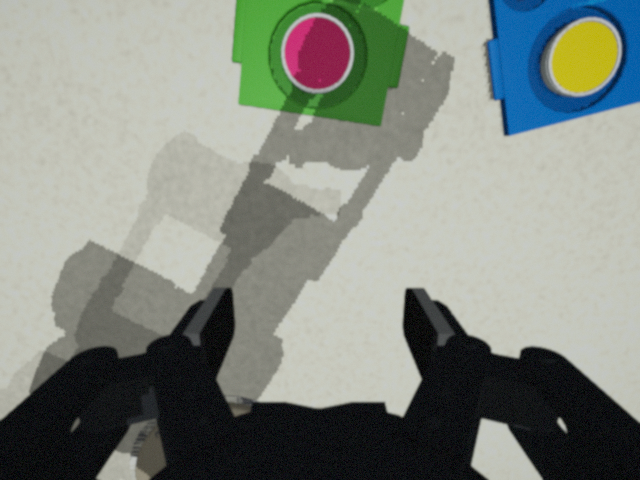

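View pics/f_scene.png

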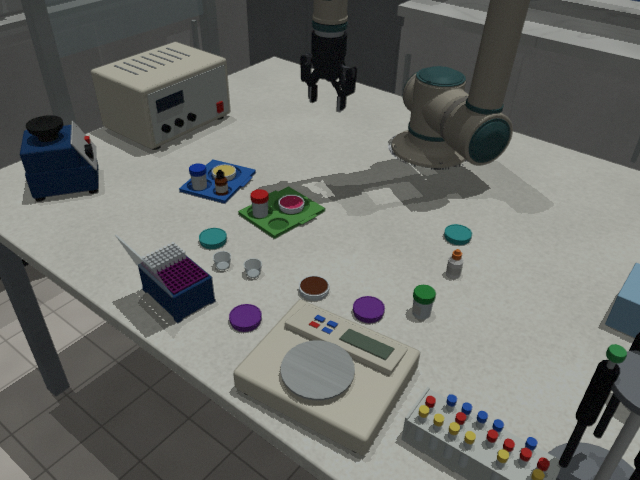

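```bash
python3 - <<'E'
from h import *
p,d=get_image("top")
for nm,uv,z,tgt in[("pot_blue",(498.2,254),.058,(.5451,-.3384)),("amber",(465.5,261),.067,(.5278,-.2757)),("yellow",(488,289),.018,(.468,-.3296)),("pink",(384.8,288.4),.018,(.468,-.1065)),("pot_red",(405.4,257.4),.058,(.5356,-.1446))]:
    o,r=ray("top",*uv);u,v=int(round(uv[0])),int(round(uv[1]));h=(o+r*np.median(d[v-2:v+3,u-2:u+3]))[2]
    print(nm,"offset mm",((onz("top",*uv,z)[:2]-tgt)*1e3).round(1),"top z by depth",h.round(4))
im=p[:,:,::-1].copy()
print([b for b in blobs(im,45,85,100,40,100)][:2],[b for b in blobs(im,5,20,130,90)], "brown",[b for b in blobs(im,0,15,60,20,300,110) if b[0][0]<330 and b[0][0]>200])
E
```

```text
pot_blue offset mm [-1.2  2.6] top z by depth 0.057
amber offset mm [ 0.9 10.8] top z by depth 0.0579
yellow offset mm [1.1 1.8] top z by depth 0.0158
pink offset mm [0.8 1.7] top z by depth 0.0162
pot_red offset mm [-0.3  2.4] top z by depth 0.057
[([189.0, 234.9], [180, 226, 19, 19, 286]), ([383.8, 273.8], [351, 236, 69, 78, 3105])] [([190.2, 301.2], [187, 297, 8, 9, 48])] brown [([283.8, 199.5], [272, 188, 25, 24, 468])]
```

```bash
python3 - <<'E'
from h import *
im=cv2.imread("pics/f_top.png")[245:280,445:485];cv2.imwrite("pics/fa.png",cv2.resize(np.clip(im.astype(int)*2,0,255).astype(np.uint8),None,fx=14,fy=14,interpolation=cv2.INTER_NEAREST))
E
```

```text
(no output)
```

View pics/fa.png

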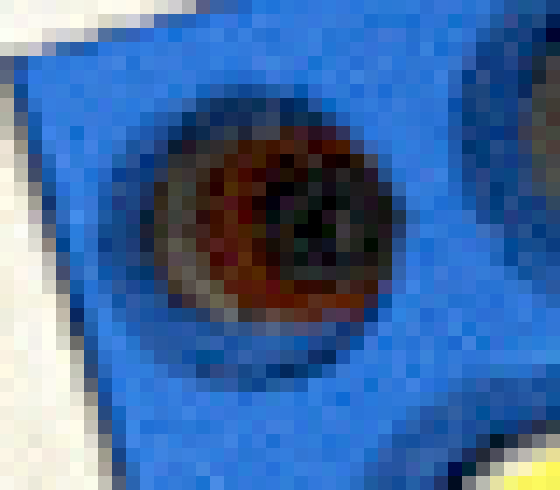

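```bash
python3 -c "
from rig import *
print(sign_off(),get_state()['clock'])"
```

```text
the job is handed in; nothing more can be done
the job is handed in; nothing more can be done
```

Both kits are made up and the job is handed in, at about 44 s of the 122 s allowed. The hand-in reports no verdict, so the results below are from my own checks.

**Placed:**
- **Blue tray:** the yellow plate, the blue-capped pot and the amber dropper are in their recesses.
- **Green tray:** the pink plate and the red-capped pot are in, and the small recess is empty.

I lowered each thing to about the recess-floor height worked out from its grasp height, released it there, then backed the arm clear of everything.

**Last checks:**
- **Position:** in the overhead picture, the two plates and two pots sit within about 3 mm of their recess centres.
- **Height:** depth readings put the plate tops at about 16 mm and the pot tops at 57 mm. A plate or pot down on the recess floor should read 18 and 58 mm, within the 2 mm calibration.
- **Spares:** the brown plate, green-capped pot and white dropper show at the same pixels as at the start.

**One check disagreed:** the first overhead figure for the amber dropper was 10.8 mm off in y, with its top 9 mm too low. I had picked a point on the side of the bottle instead of its cap tip. By eye in an enlarged crop, its cap and base came to roughly 1–6 mm from the centre, depending on the height assumed. The limit is 10.5 mm, and the crop shows the recess edge clear all round it.

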